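Stack sterile instrument cassettes on their carrier and close the bail

TASK

Two of the three closed instrument cassettes stand on end in the drying rack; the third already lies in the steel carrier. Lay the two flat, lids up, one on the other on top of the cassette in the carrier, so that each sits squarely and fully down inside the rim beneath it; then swing the carrier's bail handle up over the column to its upright stop, so the stack can go to the steriliser. Leave the other things on the bench where they are.

Things in the scene. Friction and masses are not known exactly. Their poses are not given: they have to be found in the camera images.
- cassette_front: Closed aluminium cassette with blue lid, 104 (x) x 60 (y) x 46 mm (z), about 0.16 kg; origin: centre of its underside, z out through the lid. Stands on end in the rack's front slot: +x end up, lid facing the rack's front (rack +x), width along rack y, lower end 8 mm above the worktop. Above 54 mm its sides are free to grip across the 60 mm width. Shape: see cassette_base.
- cassette_rear: A second cassette, the same in every way, standing the same way round in the rack's rear slot, 100 mm behind the first (towards rack -x).
- cassette_base: The same, lying in the carrier, lid up; stays there. From its underside: foot 95 x 51 mm, z 0 to 7 mm (lowest 2 mm slightly smaller); body 104 x 60 mm, 7 to 40; flat lid at 40 mm; rim 3 mm thick round the lid's edge, 40 to 46. The next foot drops inside this rim (1.5 mm play each side, either way round): 40 mm pitch. Riding on the rim it stands 6 mm too high.
- carrier: Steel base plate fixed on the worktop, 160 (x) x 86 mm (y). Origin: on the worktop under its centre; x along the cassettes' length (roughly across the robot's front). Its top, z = 10 mm, has the same rim as the lids. Hinge lugs at both ends (x = +-58 to +-75 mm, up to 30 mm high). Three nested cassettes end 136 mm above the worktop.
- bail (a joint): Hinge of the carrier's bail handle, rad: 0 = upright over the column, at its stop; grows as it swings down to the carrier's +y side (away from the robot), to 1.6. Axis: along carrier x, at carrier y = 0, 18 mm above the worktop. Stiff: stays where left (1 to 2 N at the grip). Pins on its arms pass over the top cassette's ends with 1 to 6 mm to spare; they strike one that is not down.
- bail_grip (a point): Middle of the bail's black grip sleeve, 12 mm thick, 70 mm long along carrier x, 173 mm from the hinge axis. The rest is 7 mm steel rod: a 136 mm wide U whose arms run to the hinge at the carrier's two ends; on each arm a hold-down pin, 128 mm from the axis, points 22 mm inward. Upright, the sleeve is 191 mm above the worktop.
- rack: White drip tray fixed on the worktop, 205 (x) x 116 (y) x 12 mm, with steel wire hoops 49 mm wide, 54 mm high before and behind each cassette and low side wires (23 mm high, 35 mm either side of the middle). Origin: on the worktop under its centre; +x is its front, the side the lids face (roughly to the right, towards the carrier).
- beaker: Small clear beaker, 55 mm across, 70 mm high, upright behind the work; to be left alone.
- steel_forceps: Steel forceps, 135 mm, lying on the worktop; to be left alone.
- blue_marker: White marker pen with a blue cap, 135 mm, lying on the worktop; to be left alone.
- petri_dish: Closed Petri dish, 64 mm across, 15 mm high; to be left alone.
- blue_cap: Blue screw cap, 48 mm across, 22 mm high; to be left alone.
- green_cap: Green screw cap, 48 mm across, 22 mm high; to be left alone.
Mind the look-alikes: they are no part of the job. What is shaped like the cassette_rear but red or yellow is not meant.

How it is judged:
By the outcome, as a careful person would: the job done as asked, in the order asked, and still so for the second after the job is handed in, with the robot touching nothing.
It also fails if it takes over 67 s, if anything falls off the work surface, if the arm or the gripper's body presses on something with over 40 N, if the wrist force passes 120 N, or if a joint passes its speed limit or range.

ROBOT

A 7-joint arm with a two-finger parallel gripper is mounted at the origin on a cart in front of the work surface, level with it; the furniture and walls round the work are solid. World frame = base frame: x ahead of the robot, y to its left, z up, the work surface at z = 0. Lengths are in m, angles in rad, forces in N, time in s.
With the tool pointing down it reaches from about 0.4 to 0.875 m from the base axis. Payload 6.5 kg.
Tool frame: the origin (TCP) lies between the finger pads; the fingertips stand 22 mm ahead of it and the grasp point (between the pads) lies 3 mm ahead of it; z points along the fingers, x is the direction in which the jaws open and shut, and the axes are right-handed (so a half turn about z gives the same grasp; the last joint's range is limited). The gripper opens to 85 mm and grips with 20 to 120 N. Pads are 22 mm wide; open, the fingers measure 114 mm over their backs; the gripper's body (76 mm by 85 mm) begins 54 mm behind the grasp point. The pads swing forward as they close: fully open they stand 13 mm farther back than shut.
Start: joints at [1.205, 0.536, -0.004, 1.538, 0.003, 1.067, -0.071], TCP at [0.192, -0.621, 0.253] pointing down, gripper open.
Joint ranges: [-2.7, 2.7], [-0.37, 2.16], [-1.27, 1.26], [0.24, 2.4], [-1.31, 4.45], [0.19, 1.91], [-2.76, 2.76]. Speed limits (rad/s): [2.39, 2.39, 3.14, 3.14, 3.14, 3.14, 3.14].

INTERFACE

Orientations are given as a 3x3 rotation matrix whose columns are the frame's x, y, z axes.
In Python, from bench import robot gives the robot as it stands.
- The arm moves only by the shell command python3 -m jog 'ROWS'. ROWS is a JSON object of lists of equal length, an entry for each row: "travel": the shift along the tool's x, y, z in cm, a list of three; "turn": the turn, a rotation vector about the tool's x, y, z in rad, a list of three; "jaw": the closure, from -1 (fully open) to 1 (shut). A call has 1 to 10 rows; each row is the pose to reach, as a shift and turn from the pose commanded when the call began, along the tool's axes at that moment; what a row does not reach only later rows make up. A row lasts 1/12 s, in which the tool goes at most 41.7 mm and 7.16 degrees, less where a joint would pass 70% of its speed; a pose out of reach is approached as far as the arm can. A call with a gripper value outside its range is refused whole. The fingers move at their own pace and stop on an object; the grip force is fixed at half the most. Time passes only in rows, so rows that repeat a pose let the fingers close. It gives the time, the measured TCP pose, the force and the opening at its end, in the units of the state.
- robot.observe(): the state, without advancing time (a new reading comes with each control period).
- robot.capture(name): name is "side" or "top"; returns a dict with "image" (384x512x3 uint8, blue, green, red), "camera_matrix" (3x3 intrinsics, pixels), "D" ([k1, k2, p1, p2, k3] as OpenCV has them; the pictures are not rectified), "R" (3x3) and "t" (3): a world point X has camera coordinates R X + t. Camera axes: x right, y down, z forward; pixel columns grow to the right and rows downward; lengths in m; the calibration is good to about 2 mm. A picture is of the moment at which its call begins. There is no depth.
- robot.close_job(): hands the job in, once; it reports no verdict.
The state is a dict: "time": time; "qpos": joint angles; "joint_vel": joint speeds; "effort": joint torques, N m; "position": TCP position; "orientation": TCP orientation; "force": force on the tool from outside, world axes, zero at the start; "ft_torque": the same for the moment, N m; "width": finger opening in m.
Only numpy, scipy, OpenCV 4.12 (cv2) and the standard library are available. Lean on these libraries where they do the work, as an engineer would, in place of code of your own. Each camera call takes 0.05 s, during which the arm holds its last target.

## Working session

There is one attempt and no reset: what is moved stays moved. The work goes in short steps, Python scripts to look and compute and a shell command to move; the robot and the scene stay as the last step left them, time stands still between calls to the robot, and variables do not carry over. Pictures are saved under pics/ and viewed, and the job is handed in when it is done.

```bash
ls; mkdir -p pics; python3 - <<'E'
from bench import robot
import cv2,numpy as np
o=robot.observe();print({k:np.round(v,4).tolist() for k,v in o.items()})
for n in("side","top"):
    c=robot.capture(n);cv2.imwrite(f"pics/{n}0.png",c["image"]);print(n,c["camera_matrix"],c["D"],c["R"],c["t"])
    np.savez(f"{n}0.npz",**c)
E
```

```text
pics
{'time': 0.0, 'qpos': [1.2048, 0.5372, -0.0044, 1.5389, 0.0026, 1.0673, -0.0712], 'joint_vel': [-0.0003, -0.0013, -0.0007, 0.0001, -0.0005, -0.0013, 0.0001], 'effort': [-0.0006, -58.3413, 1.0483, -25.9102, 0.0123, 0.0097, 0.0], 'position': [0.1918, -0.6204, 0.2524], 'orientation': [[0.2954, -0.9554, -0.0006], [-0.9554, -0.2954, 0.0016], [-0.0018, 0.0001, -1.0]], 'force': [0.0332, 0.3517, 0.7155], 'ft_torque': [-0.0018, -0.0179, 0.0222], 'width': 0.0858}
side [[348.3539101    0.         255.99038643]
 [  0.         348.3539101  192.02977801]
 [  0.           0.           1.        ]] [-0.04733487  0.          0.          0.          0.        ] [[ 0.99947382  0.0322141  -0.00378582]
 [ 0.01168085 -0.46635884 -0.88451851]
 [-0.03025952  0.88400887 -0.46648974]] [-0.57346182  0.14329971  1.11593398]
top [[475.86776379   0.         249.42017212]
 [  0.         475.86776379 187.12575022]
 [  0.           0.           1.        ]] [0.06388224 0.         0.         0.         0.        ] [[-0.01227862 -0.99990944  0.0055085 ]
 [-0.9822764   0.01103128 -0.18711328]
 [ 0.18703557 -0.00770836 -0.9823229 ]] [0.05438226 0.58883714 1.47575524]
```

View pics/side0.png

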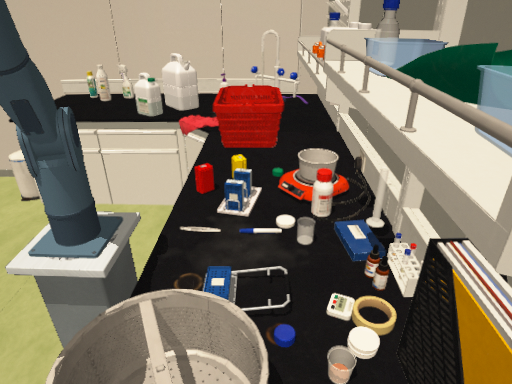

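View pics/top0.png

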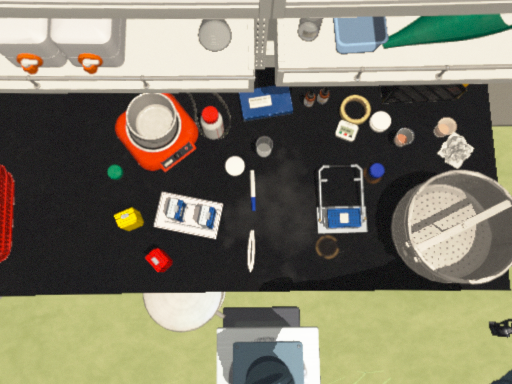

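```bash
python3 - <<'E'
import cv2,numpy as np
s=cv2.imread("pics/side0.png");t=cv2.imread("pics/top0.png")
cv2.imwrite("pics/z1.png",np.hstack([cv2.resize(t[180:250,105:235],None,fx=3,fy=3,interpolation=2)[:, :390],cv2.resize(t[155:255,300:400],(210*390//390+180,210*13//7),interpolation=2)[:210]]) if 0 else cv2.resize(t[185:245,145:235],None,fx=8,fy=8,interpolation=2))
cv2.imwrite("pics/z2.png",cv2.resize(t[155:245,300:400],None,fx=6,fy=6,interpolation=2))
cv2.imwrite("pics/z3.png",cv2.resize(s[155:225,205:275],None,fx=8,fy=8,interpolation=2))
cv2.imwrite("pics/z4.png",cv2.resize(s[255:320,195:300],None,fx=7,fy=7,interpolation=2))
E
```

```text
(no output)
```

View pics/z1.png

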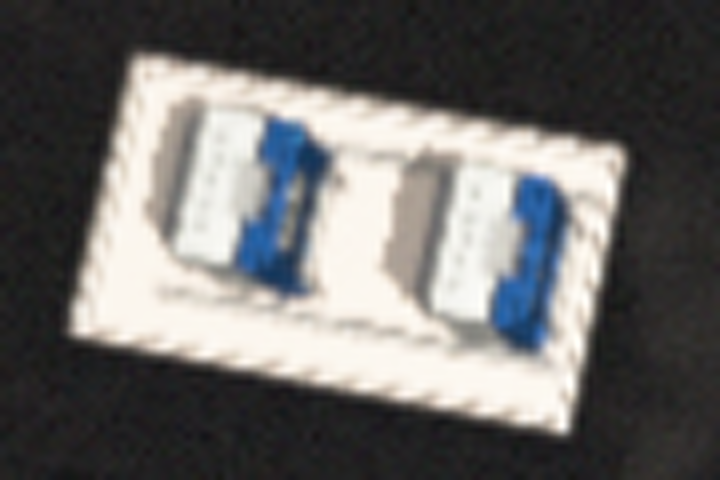

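View pics/z2.png

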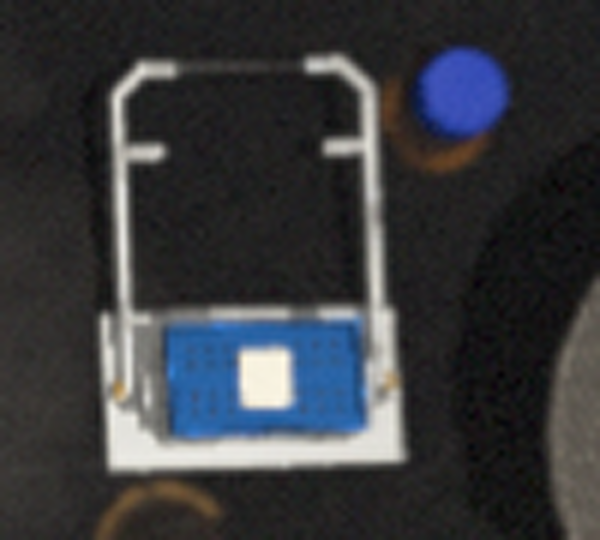

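View pics/z3.png

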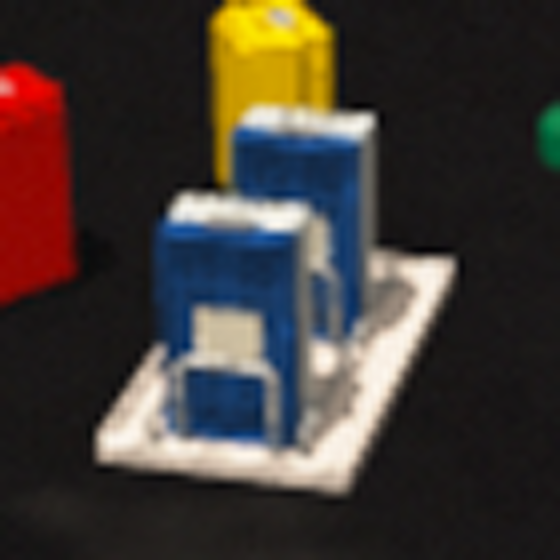

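View pics/z4.png

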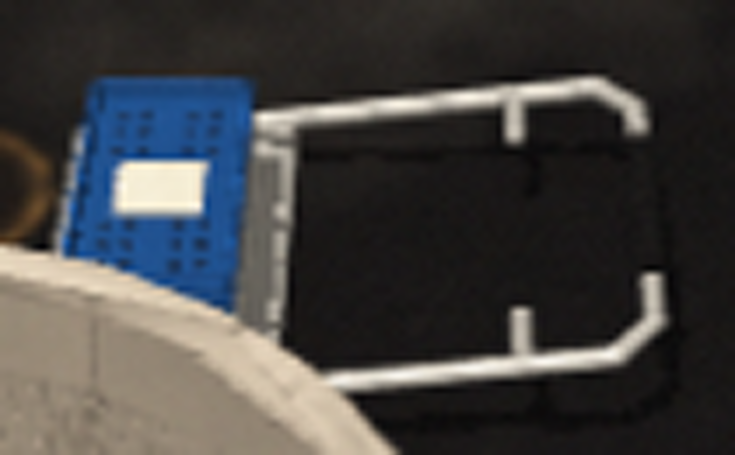

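```bash
cat > h.py <<'E'
import cv2,numpy as np
def load(n): return dict(np.load(n+".npz"))
def rays(c,px):
    px=np.asarray(px,float).reshape(-1,1,2)
    u=cv2.undistortPoints(px,c["camera_matrix"],c["D"]).reshape(-1,2)
    d=np.c_[u,np.ones(len(u))]@c["R"]
    return -c["R"].T@c["t"],d
def plane(c,px,z):
    C,d=rays(c,px); return (C+d*((z-C[2])/d[:,2])[:,None])
def proj(c,X):
    return cv2.projectPoints(np.asarray(X,float).reshape(-1,1,3),cv2.Rodrigues(c["R"])[0],c["t"],c["camera_matrix"],c["D"])[0].reshape(-1,2)
def tri(c1,p1,c2,p2):
    C1,d1=rays(c1,[p1]);C2,d2=rays(c2,[p2]);d1=d1[0]/np.linalg.norm(d1);d2=d2[0]/np.linalg.norm(d2)
    A=np.c_[d1,-d2];s=np.linalg.lstsq(A,C2-C1,rcond=None)[0];a=C1+s[0]*d1;b=C2+s[1]*d2
    return (a+b)/2,np.linalg.norm(a-b)
def big(mask,off=(0,0)):
    cs,_=cv2.findContours(mask,cv2.RETR_EXTERNAL,cv2.CHAIN_APPROX_NONE)
    k=max(cs,key=cv2.contourArea).reshape(-1,2);return k+np.array(off)
def rect(P):
    (x,y),(w,h),a=cv2.minAreaRect((P[:,:2]*1000).astype(np.float32));return x,y,w,h,a
E
python3 - <<'E'
from h import *
t=load("top0");s=load("side0");im=t["image"]
U=8
def up(im,x0,x1,y0,y1):
    return cv2.resize(im[y0:y1,x0:x1],None,fx=U,fy=U,interpolation=cv2.INTER_CUBIC)
def back(k,x0,y0): return (k+.5)/U-.5+np.array([x0,y0])
# rack
c=up(im,145,235,185,245);g=c.min(2);r=back(big((cv2.cvtColor(c,6)>120).astype(np.uint8)),145,185)
print("rack",rect(plane(t,r,.012)))
# carrier: base plate
hsv=cv2.cvtColor(up(im,310,375,200,240),cv2.COLOR_BGR2HSV)
g=cv2.cvtColor(up(im,310,375,200,240),6)
r=back(big((g>110).astype(np.uint8)),310,200); P=plane(t,r,.01)
print("plate hull",rect(P),P[:,:2].min(0),P[:,:2].max(0))
m=((hsv[...,0]>100)&(hsv[...,0]<125)&(hsv[...,1]>120)&(hsv[...,2]>60)).astype(np.uint8)
r=back(big(m),310,200);P=plane(t,r,.056);print("base lid",rect(P))
for nm,(x0,x1,y0,y1) in dict(rear=(160,190,190,225),front=(195,220,195,232)).items():
    hsv=cv2.cvtColor(up(im,x0,x1,y0,y1),cv2.COLOR_BGR2HSV)
    m=((hsv[...,0]>100)&(hsv[...,0]<125)&(hsv[...,1]>120)&(hsv[...,2]>60)).astype(np.uint8)
    r=back(big(m),x0,y0);P=plane(t,r,.112);print(nm,"blue",rect(P))
    g=cv2.cvtColor(up(im,x0,x1,y0,y1),cv2.COLOR_BGR2GRAY)
print("cam",-t["R"].T@t["t"],-s["R"].T@s["t"])
E
```

```text
rack (508.38580322265625, 248.32286071777344, 209.072998046875, 120.7721176147461, 78.09769439697266)
plate hull (499.35321044921875, -251.8813018798828, 111.39920043945312, 161.80235290527344, 1.063962697982788) [ 0.44254736 -0.3333911 ] [ 0.55377139 -0.1709007 ]
base lid (488.20977783203125, -250.5418701171875, 60.004390716552734, 103.6185302734375, 1.7082911729812622)
rear blue (509.0641784667969, 262.017578125, 23.653705596923828, 62.270843505859375, 78.37359619140625)
front blue (486.2855529785156, 167.55734252929688, 19.75404930114746, 63.732261657714844, 80.78911590576172)
cam [0.30304984 0.05925736 1.55954785] [ 0.60525383 -0.90119289  0.64515198]
```

```bash
python3 - <<'E'
from h import *
t=load("top0");s=load("side0")
Z=lambda p,x0,y0,f=8:((np.array(p,float)+.5)/f-.5+np.array([x0,y0]))
for n,L in dict(front_silver=[(457,163),(432,308)],front_bluefar=[(568,195),(540,350)],rear_silver=[(207,103),(175,258)],rear_bluefar=[(327,155),(300,292)]).items():
    print(n,np.round(plane(t,Z(L,145,185),.112)*1000,1).tolist())
for n,L in dict(front_sidebluetop=[(158,232),(303,240)],rear_bluetop=[(235,130),(367,140)],front_silvertop=[(170,195),(312,205)],rear_silvertop=[(243,107),(376,115)]).items():
    print(n,np.round(plane(s,Z(L,205,155),.112)*1000,1).tolist())
# predicted rack geometry
R=np.array([508.4,248.3]);a=np.deg2rad(-101.9);ex=np.array([np.cos(a),np.sin(a)]);ey=np.array([-ex[1],ex[0]])
for L in [[(457,163),(432,308)],[(568,195),(540,350)],[(207,103),(175,258)]]:
    P=plane(t,Z(L,145,185),.112)[:,:2]*1000-R; print(np.round(np.c_[P@ex,P@ey],1).tolist())
for L in [[(158,232),(303,240)],[(170,195),(312,205)]]:
    P=plane(s,Z(L,205,155),.112)[:,:2]*1000-R; print("side",np.round(np.c_[P@ex,P@ey],1).tolist())
for L in [[(235,130),(367,140)],[(243,107),(376,115)]]:
    P=plane(s,Z(L,205,155),.112)[:,:2]*1000-R; print("side rear",np.round(np.c_[P@ex,P@ey],1).tolist())
E
```

```text
front_silver [[524.6, 195.2, 112.0], [468.9, 204.3, 112.0]]
front_bluefar [[511.7, 152.6, 112.0], [452.4, 163.1, 112.0]]
rear_silver [[549.1, 291.2, 112.0], [489.3, 302.2, 112.0]]
rear_bluefar [[528.3, 245.0, 112.0], [475.7, 254.5, 112.0]]
front_sidebluetop [[459.6, 168.9, 112.0], [522.6, 162.7, 112.0]]
rear_bluetop [[483.4, 275.9, 112.0], [545.2, 266.2, 112.0]]
front_silvertop [[460.8, 205.7, 112.0], [524.2, 197.1, 112.0]]
rear_silvertop [[484.8, 302.3, 112.0], [548.1, 294.5, 112.0]]
[[48.7, 26.8], [51.2, -29.5]]
[[93.0, 23.0], [94.9, -37.2]]
[[-50.4, 31.0], [-48.8, -29.8]]
side [[87.8, -31.4], [80.8, 31.5]]
side [[51.5, -37.8], [46.9, 26.0]]
side rear [[-21.8, -30.2], [-25.1, 32.3]]
side rear [[-47.9, -34.2], [-53.3, 29.3]]
```

```bash
python3 - <<'E'
from h import *
t=load("top0");s=load("side0")
print("basket",tri(s,(160,290),t,(393,228)))
Z=lambda p,x0,y0,f=6:((np.array(p,float)+.5)/f-.5+np.array([x0,y0]))
for n,L,z in [("plate near",[(109,472),(408,462)],.01),("hinge",[(118,388),(391,380)],.02),("lid L",[(165,322),(168,438)],.056),("lid R",[(362,318),(368,430)],.056),("arms",[(115,100),(371,88)],.02),("pins",[(165,152),(323,147)],.02),("grip",[(145,69),(340,66)],.03)]:
    P=plane(t,Z(L,300,155),z)*1000;d=P[1]-P[0];print(n,np.round(P,1).tolist(),np.linalg.norm(d).round(1),np.rad2deg(np.arctan2(d[1],d[0])).round(2))
U=8
c=cv2.resize(t["image"][200:240,310:375],None,fx=U,fy=U,interpolation=2)
hsv=cv2.cvtColor(c,40)
m=((hsv[...,0]>100)&(hsv[...,0]<125)&(hsv[...,1]>120)&(hsv[...,2]>60)).astype(np.uint8)
ys,xs=np.nonzero(m);
# row-based edges fit
for lab,cols in (("near",True),("far",False)):
    pts=[]
    for x in range(200,420,4):
        col=np.nonzero(m[:,x])[0]
        if len(col)>50: pts.append((x,col.max() if cols else col.min()))
    P=plane(t,(np.array(pts)+.5)/U-.5+np.array([310,200]),.056);v=cv2.fitLine((P[:,:2]*1000).astype(np.float32),cv2.DIST_HUBER,0,.01,.01).ravel();print(lab,v,np.rad2deg(np.arctan2(v[1],v[0])))
E
```

```text
basket (array([ 0.41997596, -0.38256034,  0.15362835]), np.float64(0.050429369320948755))
plate near [[442.9, -173.2, 10.0], [446.8, -334.8, 10.0]] 161.6 -88.62
hinge [[487.4, -178.4, 20.0], [490.3, -325.8, 20.0]] 147.4 -88.88
lid L [[518.0, -199.2, 56.0], [456.4, -198.0, 56.0]] 61.7 178.94
lid R [[519.1, -303.5, 56.0], [459.6, -303.2, 56.0]] 59.5 179.73
arms [[647.1, -183.1, 20.0], [652.2, -324.2, 20.0]] 141.2 -87.93
pins [[617.5, -209.4, 20.0], [619.3, -296.1, 20.0]] 86.7 -88.81
grip [[662.1, -198.7, 30.0], [662.6, -305.5, 30.0]] 106.8 -89.78
near [ 2.7441947e-02 -9.9962342e-01  4.5952094e+02 -2.5862732e+02] -88.42749
far [ 8.5945515e-04 -9.9999964e-01  5.1701215e+02 -2.6187143e+02] -89.95075
```

```bash
cat > g.py <<'E'
from h import *
from bench import robot
from scipy.spatial.transform import Rotation as Ro
EX=np.array([np.cos(np.deg2rad(-101.9)),np.sin(np.deg2rad(-101.9)),0]);EY=np.array([-EX[1],EX[0],0]);UP=np.array([0,0,1.])
def frame(x,z): return np.c_[x,np.cross(z,x),z]
def rackR(tilt=45):
    a=np.deg2rad(tilt);return frame(EY,-UP*np.cos(a)-EX*np.sin(a))
def carR(tilt=45,yaw=1.2):
    b=np.deg2rad(yaw);cy=np.array([np.cos(b),np.sin(b),0]);cx=np.array([np.sin(b),-np.cos(b),0]);a=np.deg2rad(tilt)
    return frame(cy,-UP*np.cos(a)+cx*np.sin(a))
def rackP(rx,ry,z): return np.array([.5084,.2483,0])+EX*rx+EY*ry+UP*z
def show(tag,R,p,R0=None,p0=None):
    o=robot.observe()
    R0=np.array(o["orientation"]) if R0 is None else R0;p0=np.array(o["position"]) if p0 is None else p0
    tr=R0.T@(p-p0)*100;tu=Ro.from_matrix(R0.T@R).as_rotvec()
    print(tag,"travel",np.round(tr,2).tolist(),"turn",np.round(tu,4).tolist(),"rows>=",round(max(np.linalg.norm(tr)/4.17,np.rad2deg(np.linalg.norm(tu))/7.16),1))
def st():
    o=robot.observe();print("t",round(o["time"],2),"p",np.round(o["position"],4),"F",np.round(o["force"],1),"w",round(o["width"],4),"q",np.round(o["qpos"],2));print(np.round(o["orientation"],3).tolist())
E
python3 - <<'E'
from g import *
G=rackP(.073,-.001,.083);Rr=rackR()
show("mid",frame(np.array([1,0,0.]),-UP),np.array([.42,.0,.42]))
show("pre",Rr,G-.1*Rr[:,2])
E
```

```text
mid travel [-52.57, -40.13, -16.67] turn [-0.0008, 0.0014, -1.2709] rows>= 16.4
pre travel [-61.13, -48.84, 9.97] turn [0.7078, -0.4153, -1.0065] rows>= 18.9
```

```bash
python3 -m jog '{"travel":[[0,0,-17],[0,0,-17],[0,0,-17],[0,0,-17],[-50,-40,-17],[-50,-40,-17],[-50,-40,-17],[-50,-40,-17],[-50,-40,-17],[-50,-40,-17]],"turn":[[0,0,0],[0,0,0],[0,0,0],[0,0,0],[0,0,-1.2],[0,0,-1.2],[0,0,-1.2],[0,0,-1.2],[0,0,-1.2],[0,0,-1.2]],"jaw":[-1,-1,-1,-1,-1,-1,-1,-1,-1,-1]}'
python3 - <<'E'
from g import *
st()
G=rackP(.073,-.001,.083);Rr=rackR()
show("pre",Rr,G-.1*Rr[:,2])
E
```

```text
time: 0.93
position: [0.2837, -0.3862, 0.4209]
orientation: [[0.87, -0.492, -0.001], [-0.492, -0.87, 0.0], [-0.001, 0.0, -1.0]]
force: [1.4, -0.3, 0.3]
width: 0.0854
t 0.93 p [ 0.2837 -0.3862  0.4209] F [ 1.4 -0.3  0.3] w 0.0854 q [ 1.05  0.1  -0.23  1.73  0.02  1.31  0.3 ]
[[0.87, -0.492, -0.001], [-0.492, -0.87, 0.0], [-0.001, 0.0, -1.0]]
pre travel [-7.42, -52.56, 26.72] turn [0.7792, -0.1201, -0.2914] rows>= 14.3
```

```bash
python3 -m jog '{"travel":[[-7.4,-52.6,26.7],[-7.4,-52.6,26.7],[-7.4,-52.6,26.7],[-7.4,-52.6,26.7],[-7.4,-52.6,26.7],[-7.4,-52.6,26.7],[-7.4,-52.6,26.7],[-7.4,-52.6,26.7],[-7.4,-52.6,26.7],[-7.4,-52.6,26.7]],"turn":[[0.779,-0.12,-0.291],[0.779,-0.12,-0.291],[0.779,-0.12,-0.291],[0.779,-0.12,-0.291],[0.779,-0.12,-0.291],[0.779,-0.12,-0.291],[0.779,-0.12,-0.291],[0.779,-0.12,-0.291],[0.779,-0.12,-0.291],[0.779,-0.12,-0.291]],"jaw":[-1,-1,-1,-1,-1,-1,-1,-1,-1,-1]}'
python3 - <<'E'
from g import *
st()
G=rackP(.073,-.001,.083);Rr=rackR()
show("pre",Rr,G-.1*Rr[:,2])
E
```

```text
time: 1.77
position: [0.4221, -0.0416, 0.2329]
orientation: [[0.977, -0.152, 0.151], [-0.214, -0.691, 0.691], [-0.001, -0.707, -0.707]]
force: [1.7, -0.4, 0.4]
width: 0.0857
t 1.77 p [ 0.4221 -0.0416  0.2329] F [ 1.7 -0.4  0.4] w 0.0857 q [ 0.91  0.43 -0.48  2.1  -0.7   0.99  0.72]
[[0.977, -0.152, 0.151], [-0.214, -0.691, 0.691], [-0.001, -0.707, -0.707]]
pre travel [2.24, -5.57, 16.77] turn [0.0002, -0.0053, -0.0061] rows>= 4.3
```

```bash
python3 -m jog '{"travel":[[2.2,-5.6,16.8],[2.2,-5.6,16.8],[2.2,-5.6,16.8],[2.2,-5.6,16.8],[2.2,-5.6,16.8],[2.2,-5.6,16.8]],"turn":[[0,-0.005,-0.006],[0,-0.005,-0.006],[0,-0.005,-0.006],[0,-0.005,-0.006],[0,-0.005,-0.006],[0,-0.005,-0.006]],"jaw":[-1,-1,-1,-1,-1,-1]}'
python3 - <<'E'
from g import *
st()
G=rackP(.073,-.001,.083);Rr=rackR()
show("G",Rr,G)
for n in("side","top"):
    c=robot.capture(n);np.savez(n+"1.npz",**c)
s=load("side1")["image"];t=load("top1")["image"]
cv2.imwrite("pics/p1.png",np.hstack([cv2.resize(s[120:230,190:310],None,fx=3.3,fy=3.3,interpolation=2)[:363,:396],cv2.resize(t[150:260,140:260],None,fx=3.3,fy=3.3,interpolation=2)[:363,:396]]))
E
```

```text
time: 2.27
position: [0.476, 0.1112, 0.1542]
orientation: [[0.98, -0.142, 0.14], [-0.199, -0.691, 0.695], [-0.002, -0.709, -0.705]]
force: [0.1, 0.8, 0.7]
width: 0.0858
t 2.27 p [0.476  0.1112 0.1542] F [0.1 0.8 0.7] w 0.0858 q [ 0.65  0.62 -0.62  2.15 -0.87  0.59  0.7 ]
[[0.98, -0.142, 0.14], [-0.199, -0.691, 0.695], [-0.002, -0.709, -0.705]]
G travel [0.3, 0.26, 9.83] turn [-0.0024, 0.0061, 0.0038] rows>= 2.4
```

View pics/p1.png

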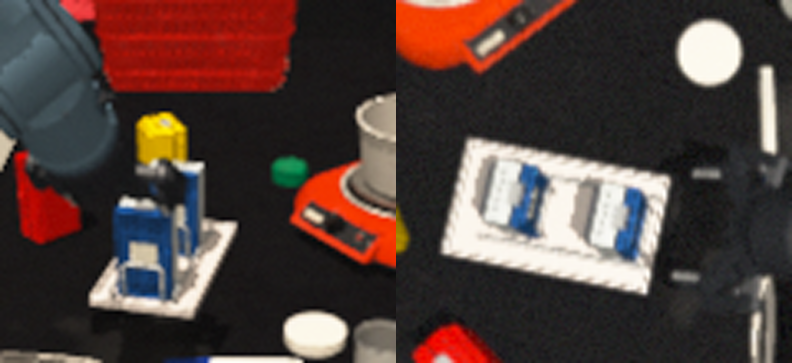

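```bash
python3 - <<'E'
from g import *
t=load("top1");o=robot.observe();R=np.array(o["orientation"]);p=np.array(o["position"])
pts=[p+R@[s*.0425,0,a] for a in(.003,-.01,.01) for s in(1,-1)]
print(np.round(proj(t,pts),1).tolist())
im=t["image"]; z=cv2.resize(im[180:250,195:265],None,fx=8,fy=8,interpolation=2);cv2.imwrite("pics/p2.png",z)
print(np.round(proj(t,[rackP(.066,y,.112) for y in(.03,0,-.03)]),1).tolist())
E
```

```text
[[232.1, 204.4], [226.4, 232.3], [235.1, 204.5], [229.3, 232.6], [230.6, 204.3], [224.8, 232.2]]
[[207.4, 205.0], [205.4, 214.5], [203.3, 224.1]]
```

View pics/p2.png

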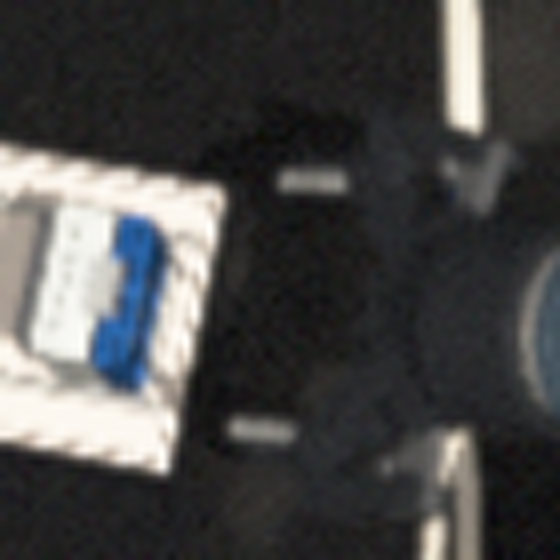

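```bash
python3 -m jog '{"travel":[[0.15,0.25,3],[0.15,0.25,6],[0.15,0.25,8.5],[0.15,0.25,9.8],[0.15,0.25,9.8],[0.15,0.25,9.8]],"turn":[[0,0.004,0.004],[0,0.004,0.004],[0,0.004,0.004],[0,0.004,0.004],[0,0.004,0.004],[0,0.004,0.004]],"jaw":[-1,-1,-1,-1,-1,-1]}'
python3 - <<'E'
from g import *
st()
G=rackP(.073,-.001,.083);Rr=rackR()
show("G",Rr,G)
c=robot.capture("side");np.savez("side2.npz",**c)
cv2.imwrite("pics/p3.png",cv2.resize(c["image"][140:220,200:280],None,fx=7,fy=7,interpolation=2))
E
```

```text
time: 2.87
position: [0.4929, 0.1716, 0.0838]
orientation: [[0.977, -0.149, 0.151], [-0.212, -0.692, 0.69], [0.001, -0.707, -0.708]]
force: [0.5, -0.5, 0.3]
width: 0.0857
t 2.87 p [0.4929 0.1716 0.0838] F [ 0.5 -0.5  0.3] w 0.0857 q [ 0.57  0.83 -0.71  2.13 -0.98  0.34  0.8 ]
[[0.977, -0.149, 0.151], [-0.212, -0.692, 0.69], [0.001, -0.707, -0.708]]
G travel [-0.17, -0.31, 0.43] turn [0.0006, -0.0049, -0.0036] rows>= 0.1
```

View pics/p3.png

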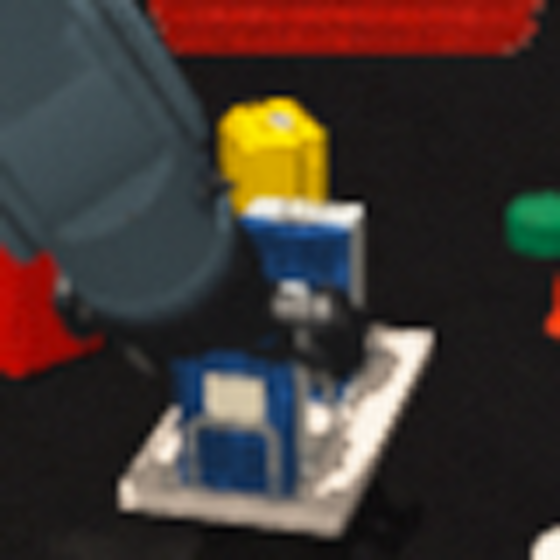

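```bash
python3 -m jog '{"travel":[[0,-0.2,0.3],[0,-0.2,0.3],[0,-0.2,0.3],[0,-0.2,0.3],[0,-0.2,0.3],[0,-0.2,0.3],[0,-0.2,0.3],[0,-0.2,0.3]],"turn":[[0,0,0],[0,0,0],[0,0,0],[0,0,0],[0,0,0],[0,0,0],[0,0,0],[0,0,0]],"jaw":[0,0.5,1,1,1,1,1,1]}'
python3 - <<'E'
from g import *
st()
G=rackP(.073,-.001,.083);Rr=rackR()
show("G",Rr,G)
o=robot.observe();R0=np.array(o["orientation"]);p0=np.array(o["position"])
show("lift",R0,p0+UP*.14)
E
```

```text
time: 3.58
position: [0.4939, 0.176, 0.084]
orientation: [[0.977, -0.147, 0.151], [-0.211, -0.692, 0.691], [0.002, -0.707, -0.707]]
force: [-2.2, -3.3, 6.2]
width: 0.0592
t 3.58 p [0.4939 0.176  0.084 ] F [-2.2 -3.3  6.2] w 0.0592 q [ 0.57  0.83 -0.71  2.13 -0.98  0.33  0.8 ]
[[0.977, -0.147, 0.151], [-0.211, -0.692, 0.691], [0.002, -0.707, -0.707]]
G travel [-0.17, 0.02, 0.12] turn [-0.0001, -0.0052, -0.0017] rows>= 0.1
lift travel [0.03, -9.9, -9.9] turn [0.0, 0.0, 0.0] rows>= 3.4
```

```bash
cat >> g.py <<'E'
def T(R,p): M=np.eye(4);M[:3,:3]=R;M[:3,3]=p;return M
def tool(): o=robot.observe();return T(np.array(o["orientation"]),np.array(o["position"]))
def carT(z,yaw=1.2,dx=0,dy=0,C=(.4882,-.2512)):   # cassette pose target; dx,dy world offsets
    b=np.deg2rad(yaw);cy=np.array([np.cos(b),np.sin(b),0]);cx=np.array([np.sin(b),-np.cos(b),0])
    return T(np.c_[-cx,-cy,UP],np.array([C[0]+dx,C[1]+dy,z]))
def rackT(rx,ry=-.001): return T(np.c_[UP,-EY,EX],rackP(rx,ry,.060))
def go(tag,M,M0=None):
    M0=tool() if M0 is None else M0; show(tag,M[:3,:3],M[:3,3],M0[:3,:3],M0[:3,3])
E
python3 - <<'E'
from g import *
M=np.linalg.inv(tool())@rackT(.043)
M[0,3]=0
# jaw axis forces cassette y = -tool x
print(np.round(M,4).tolist())
np.save("grasp1.npy",M)
E
python3 -m jog '{"travel":[[0,-2,-2],[0,-4.5,-4.5],[0,-7.2,-7.2],[0,-9.9,-9.9],[0,-9.9,-9.9]],"turn":[[0,0,0],[0,0,0],[0,0,0],[0,0,0],[0,0,0]],"jaw":[1,1,1,1,1]}'
python3 - <<'E'
from g import *
st();M=np.load("grasp1.npy")
go("hover",carT(.13)@np.linalg.inv(M))
print((carT(.13)@np.linalg.inv(M)).round(3))
E
```

```text
[[0.0025, -1.0, 0.0048, 0.0], [-0.7072, 0.0017, 0.7071, -0.0048], [-0.7071, -0.0052, -0.7071, 0.0387], [0.0, 0.0, 0.0, 1.0]]
time: 4.0
position: [0.4959, 0.1771, 0.2297]
orientation: [[0.978, -0.14, 0.157], [-0.21, -0.693, 0.689], [0.012, -0.707, -0.707]]
force: [1.2, 0.2, -1.1]
width: 0.0594
t 4.0 p [0.4959 0.1771 0.2297] F [ 1.2  0.2 -1.1] w 0.0594 q [ 0.52  0.46 -0.64  2.11 -0.91  0.63  0.51]
[[0.978, -0.14, 0.157], [-0.21, -0.693, 0.689], [0.012, -0.707, -0.707]]
hover travel [7.57, 33.02, -23.13] turn [-1.5607, -0.0079, -0.2605] rows>= 12.7
[[ 1.     0.013  0.02   0.487]
 [ 0.023 -0.707 -0.707 -0.227]
 [ 0.005  0.707 -0.707  0.161]
 [ 0.     0.     0.     1.   ]]
```

```bash
python3 -m jog '{"travel":[[7.6,33,-23.1],[7.6,33,-23.1],[7.6,33,-23.1],[7.6,33,-23.1],[7.6,33,-23.1],[7.6,33,-23.1],[7.6,33,-23.1],[7.6,33,-23.1],[7.6,33,-23.1],[7.6,33,-23.1]],"turn":[[-1.561,-0.008,-0.26],[-1.561,-0.008,-0.26],[-1.561,-0.008,-0.26],[-1.561,-0.008,-0.26],[-1.561,-0.008,-0.26],[-1.561,-0.008,-0.26],[-1.561,-0.008,-0.26],[-1.561,-0.008,-0.26],[-1.561,-0.008,-0.26],[-1.561,-0.008,-0.26]],"jaw":[1,1,1,1,1,1,1,1,1,1]}'
python3 - <<'E'
from g import *
st();M=np.load("grasp1.npy")
go("hover",carT(.13)@np.linalg.inv(M))
E
```

```text
time: 4.83
position: [0.484, -0.2301, 0.1541]
orientation: [[0.999, -0.031, 0.016], [-0.021, -0.895, -0.445], [0.028, 0.444, -0.896]]
force: [-0.2, -0.4, -3.5]
width: 0.0594
t 4.83 p [ 0.484  -0.2301  0.1541] F [-0.2 -0.4 -3.5] w 0.0594 q [-0.09  0.48  0.22  2.07  0.63  0.63 -0.43]
[[0.999, -0.031, 0.016], [-0.021, -0.895, -0.445], [0.028, 0.444, -0.896]]
hover travel [0.36, 0.03, -0.72] turn [-0.3241, 0.0069, -0.0499] rows>= 2.6
```

```bash
python3 -m jog '{"travel":[[0.4,0,-0.7],[0.4,0,-0.7],[0.4,0,-0.7],[0.4,0,-0.7],[0.4,0,-0.7],[0.4,0,-0.7]],"turn":[[-0.324,0.007,-0.05],[-0.324,0.007,-0.05],[-0.324,0.007,-0.05],[-0.324,0.007,-0.05],[-0.324,0.007,-0.05],[-0.324,0.007,-0.05]],"jaw":[1,1,1,1,1,1]}'
python3 - <<'E'
from g import *
st();M=np.load("grasp1.npy")
go("hover",carT(.13)@np.linalg.inv(M))
for n in("side","top"):
    c=robot.capture(n);np.savez(n+"3.npz",**c)
s=load("side3")["image"];t=load("top3")["image"]
cv2.imwrite("pics/p4.png",np.hstack([cv2.resize(s[210:320,180:290],None,fx=3.6,fy=3.6,interpolation=2)[:396,:396],cv2.resize(t[150:260,280:390],None,fx=3.6,fy=3.6,interpolation=2)[:396,:396]]))
E
```

```text
time: 5.33
position: [0.4875, -0.2251, 0.1599]
orientation: [[1.0, 0.013, 0.018], [0.022, -0.713, -0.701], [0.004, 0.701, -0.713]]
force: [0.2, -0.5, -0.7]
width: 0.0591
t 5.33 p [ 0.4875 -0.2251  0.1599] F [ 0.2 -0.5 -0.7] w 0.0591 q [-0.39  0.59  0.38  2.1   0.92  0.74 -0.82]
[[1.0, 0.013, 0.018], [0.022, -0.713, -0.701], [0.004, 0.701, -0.713]]
hover travel [-0.01, 0.21, 0.09] turn [-0.008, 0.0018, -0.0008] rows>= 0.1
```

View pics/p4.png

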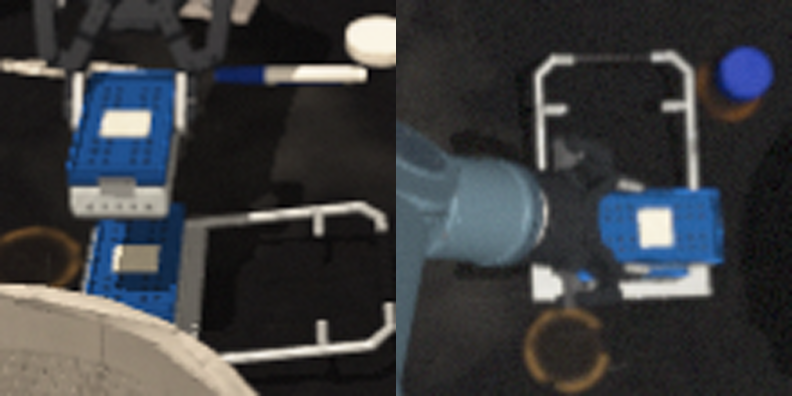

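```bash
cat >> h.py <<'E'
def label(im,x0,x1,y0,y1,name=None,U=8):
    c=cv2.resize(im[y0:y1,x0:x1],None,fx=U,fy=U,interpolation=cv2.INTER_CUBIC)
    d=c[...,2].astype(int)   # red channel: label bright, blue lid dark
    m=(d>110).astype(np.uint8)
    n,l,stt,cen=cv2.connectedComponentsWithStats(m)
    out=[]
    for i in range(1,n):
        x,y,w,h,a=stt[i]
        if 1500<a<12000 and x>0 and y>0 and x+w<c.shape[1] and y+h<c.shape[0]:
            out.append((a,((cen[i]+.5)/U-.5+[x0,y0]).round(2),cv2.minAreaRect(big((l==i).astype(np.uint8)).astype(np.float32))))
    return out
E
python3 - <<'E'
from g import *
s3,t3,s0,t0=load("side3"),load("top3"),load("side0"),load("top0")
a=label(t0["image"],330,362,206,230);b=label(s0["image"],205,230,267,297)
print(a);print(b)
c=label(t3["image"],340,372,205,225);d=label(s3["image"],200,230,235,260)
print(c);print(d)
B=tri(s0,b[0][1],t0,a[0][1]);H=tri(s3,d[0][1],t3,c[0][1]);print("base",B,"held",H)
print("held expected",(tool()@np.load("grasp1.npy"))[:3]@[0,0,.04,1])
print("plane base",plane(t0,[a[0][1]],.05),plane(s0,[b[0][1]],.05))
print("tool at 3",tool()[:3,3])
E
```

```text
[(np.int32(6272), array([343.84, 217.53]), ((114.13424682617188, 95.84947204589844), (86.88683319091797, 76.84607696533203), 86.72950744628906))]
[(np.int32(6605), array([217.3 , 281.37]), ((103.0, 118.5), (63.0, 110.0), 90.0))]
[(np.int32(7224), array([351.64, 212.74]), ((96.47429656982422, 65.09738159179688), (93.12963104248047, 82.98006439208984), 86.34777069091797))]
[(np.int32(6742), array([214.46, 243.91]), ((118.0, 75.0), (62.0, 116.0), 90.0))]
base (array([ 0.48749946, -0.25170406,  0.0527535 ]), np.float64(0.0013820397231419843)) held (array([ 0.48749368, -0.25187271,  0.16629877]), np.float64(0.0013807307344573918))
held expected [ 0.48818729 -0.24985236  0.1694613 ]
plane base [[ 0.48851276 -0.25211609  0.05      ]] [[ 0.48628955 -0.24890465  0.05      ]]
tool at 3 [ 0.48756211 -0.2258204   0.16037931]
```

```bash
python3 -m jog '{"travel":[[0,-1,1],[0,-2.5,2.55],[0,-4,4.1],[0,-4.2,4.3],[0,-4.2,4.3],[0,-4.2,4.3]],"turn":[[-0.008,0,0],[-0.008,0,0],[-0.008,0,0],[-0.008,0,0],[-0.008,0,0],[-0.008,0,0]],"jaw":[1,1,1,1,1,1]}'
python3 - <<'E'
from g import *
st()
for n in("side","top"):
    c=robot.capture(n);np.savez(n+"4.npz",**c)
s,t=load("side4"),load("top4")
cv2.imwrite("pics/p5.png",np.hstack([cv2.resize(s["image"][230:310,190:270],None,fx=4.9,fy=4.9,interpolation=2)[:390,:390],cv2.resize(t["image"][180:260,300:380],None,fx=4.9,fy=4.9,interpolation=2)[:390,:390]]))
c=label(t["image"],330,370,205,228);d=label(s["image"],203,232,250,280)
print(c,d)
if c and d:print(tri(s,d[0][1],t,c[0][1]))
E
```

```text
time: 5.93
position: [0.4883, -0.2256, 0.1006]
orientation: [[1.0, 0.012, 0.019], [0.022, -0.706, -0.708], [0.005, 0.709, -0.706]]
force: [0.3, -0.3, -1.5]
width: 0.0591
t 5.93 p [ 0.4883 -0.2256  0.1006] F [ 0.3 -0.3 -1.5] w 0.0591 q [-0.4   0.73  0.39  2.11  0.98  0.65 -0.96]
[[1.0, 0.012, 0.019], [0.022, -0.706, -0.708], [0.005, 0.709, -0.706]]
[(np.int32(6842), array([347.33, 214.93]), ((142.6431121826172, 82.93275451660156), (91.66507720947266, 80.09683990478516), 86.633544921875))] [(np.int32(6617), array([216.26, 264.18]), ((109.5, 117.0), (62.0, 113.0), 90.0))]
(array([ 0.4884541 , -0.25169919,  0.10679359]), np.float64(0.0020247488872362157))
```

View pics/p5.png

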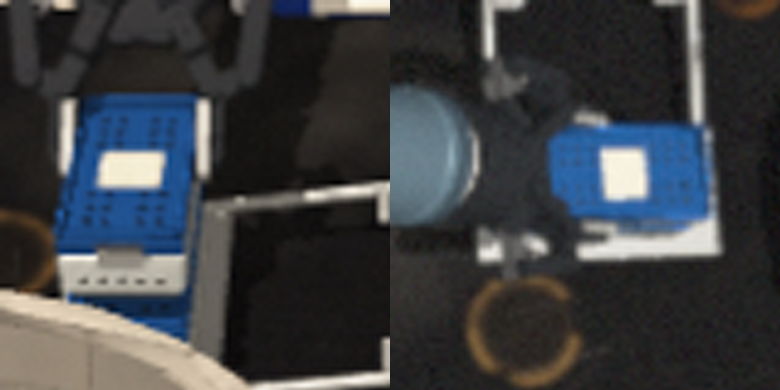

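```bash
python3 -m jog '{"travel":[[-0.07,-0.35,0.35],[-0.07,-0.6,0.6],[-0.07,-0.78,0.78],[-0.07,-0.88,0.88],[-0.07,-0.88,0.88],[-0.07,-0.88,0.88]],"turn":[[0,0,0],[0,0,0],[0,0,0],[0,0,0],[0,0,0],[0,0,0]],"jaw":[1,1,1,1,1,1]}'
python3 - <<'E'
from g import *
st();print(np.round(robot.observe()["ft_torque"],2))
E
python3 -m jog '{"travel":[[0,-0.08,0.08],[0,-0.15,0.15],[0,-0.2,0.2],[0,-0.2,0.2],[0,-0.2,0.2]],"turn":[[0,0,0],[0,0,0],[0,0,0],[0,0,0],[0,0,0]],"jaw":[1,1,1,1,1]}'
python3 - <<'E'
from g import *
st();print(np.round(robot.observe()["ft_torque"],2))
for n in("side","top"):
    c=robot.capture(n);np.savez(n+"5.npz",**c)
s,t=load("side5"),load("top5")
c=label(t["image"],330,370,205,230);d=label(s["image"],203,232,255,285)
print(c,d)
if c and d:print(tri(s,d[0][1],t,c[0][1]))
E
```

```text
time: 6.53
position: [0.4875, -0.2247, 0.0871]
orientation: [[1.0, 0.014, 0.019], [0.024, -0.705, -0.708], [0.004, 0.709, -0.706]]
force: [0.0, -0.6, -0.9]
width: 0.0593
t 6.53 p [ 0.4875 -0.2247  0.0871] F [ 0.  -0.6 -0.9] w 0.0593 q [-0.4   0.77  0.4   2.11  0.99  0.63 -0.99]
[[1.0, 0.014, 0.019], [0.024, -0.705, -0.708], [0.004, 0.709, -0.706]]
[ 0.96  0.01 -0.01]
time: 6.95
position: [0.4877, -0.2248, 0.086]
orientation: [[1.0, 0.013, 0.02], [0.023, -0.704, -0.71], [0.004, 0.711, -0.704]]
force: [-3.9, 10.1, 19.0]
width: 0.0594
t 6.95 p [ 0.4877 -0.2248  0.086 ] F [-3.9 10.1 19. ] w 0.0594 q [-0.41  0.77  0.4   2.11  0.99  0.63 -0.99]
[[1.0, 0.013, 0.02], [0.023, -0.704, -0.71], [0.004, 0.711, -0.704]]
[-0.27  1.09 -0.72]
[(np.int32(6626), array([346.16, 215.8 ]), ((132.8560333251953, 89.69650268554688), (88.70191955566406, 79.09567260742188), 86.42366790771484))] [(np.int32(6682), array([216.5, 268.6]), ((111.0, 112.0), (64.0, 112.0), 90.0))]
(array([ 0.48784823, -0.25094557,  0.09253401]), np.float64(0.0015371035465789726))
```

```bash
python3 -m jog '{"travel":[[0,0.1,-0.1],[0,0.1,-0.1],[0,0.1,-0.1],[0,0.1,-0.1],[0,0.1,-0.1]],"turn":[[0,0,0],[0,0,0],[0,0,0],[0,0,0],[0,0,0]],"jaw":[1,-1,-1,-1,-1]}'
python3 -m jog '{"travel":[[0,0,-2],[0,0,-5],[0,0,-9],[0,-4,-13],[0,-4,-13]],"turn":[[0,0,0],[0,0,0],[0,0,0],[0,0,0],[0,0,0]],"jaw":[-1,-1,-1,-1,-1]}'
python3 - <<'E'
from g import *
st()
for n in("side","top"):
    c=robot.capture(n);np.savez(n+"6.npz",**c)
s,t=load("side6"),load("top6")
cv2.imwrite("pics/p6.png",np.hstack([cv2.resize(s["image"][230:310,190:270],None,fx=4.9,fy=4.9,interpolation=2)[:390,:390],cv2.resize(t["image"][180:260,300:380],None,fx=4.9,fy=4.9,interpolation=2)[:390,:390]]))
c=label(t["image"],330,370,205,230);d=label(s["image"],203,232,255,285)
print(c,d)
if c and d:print(tri(s,d[0][1],t,c[0][1]))
E
```

```text
time: 7.47
position: [0.4875, -0.2248, 0.0856]
orientation: [[1.0, 0.014, 0.019], [0.023, -0.706, -0.708], [0.004, 0.709, -0.706]]
force: [0.4, 0.4, 0.6]
width: 0.0852
time: 7.88
position: [0.4862, -0.0987, 0.1494]
orientation: [[1.0, 0.015, 0.025], [0.028, -0.709, -0.704], [0.007, 0.705, -0.709]]
force: [0.4, 1.1, -1.0]
width: 0.0855
t 7.88 p [ 0.4862 -0.0987  0.1494] F [ 0.4  1.1 -1. ] w 0.0855 q [-0.56  0.61  0.28  2.07  0.79  0.89 -0.92]
[[1.0, 0.015, 0.025], [0.028, -0.709, -0.704], [0.007, 0.705, -0.709]]
[(np.int32(6542), array([345.96, 215.76]), ((131.4932098388672, 88.85746765136719), (87.56743621826172, 78.33979797363281), 87.27368927001953))] [(np.int32(6688), array([216.63, 268.38]), ((112.0, 110.5), (63.0, 112.0), 90.0))]
(array([ 0.4880235 , -0.25029565,  0.09265492]), np.float64(0.0014145785501846549))
```

View pics/p6.png

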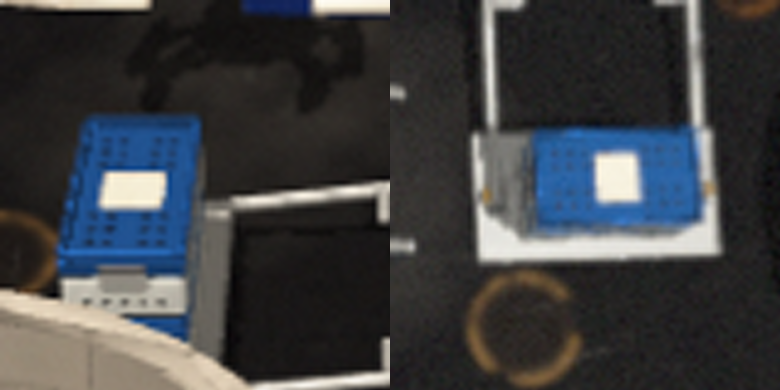

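```bash
python3 - <<'E'
from g import *
G=rackP(-.030,-.001,.085)
for tl in (35,):
    Rr=rackR(tl); go("up",T(rackR(tl),G-.12*Rr[:,2]+.04*UP)); print(G-.12*Rr[:,2]+.04*UP)
E
```

```text
up travel [2.32, -16.69, -27.2] turn [1.3874, -0.0275, 0.2562] rows>= 11.3
[0.49941475 0.21051151 0.22329825]
```

```bash
python3 -m jog '{"travel":[[2.3,-16.7,-27.2],[2.3,-16.7,-27.2],[2.3,-16.7,-27.2],[2.3,-16.7,-27.2],[2.3,-16.7,-27.2],[2.3,-16.7,-27.2],[2.3,-16.7,-27.2],[2.3,-16.7,-27.2],[2.3,-16.7,-27.2],[2.3,-16.7,-27.2]],"turn":[[1.387,-0.028,0.256],[1.387,-0.028,0.256],[1.387,-0.028,0.256],[1.387,-0.028,0.256],[1.387,-0.028,0.256],[1.387,-0.028,0.256],[1.387,-0.028,0.256],[1.387,-0.028,0.256],[1.387,-0.028,0.256],[1.387,-0.028,0.256]],"jaw":[-1,-1,-1,-1,-1,-1,-1,-1,-1,-1]}'
python3 - <<'E'
from g import *
st()
G=rackP(-.030,-.001,.085);Rr=rackR(35)
go("pre",T(Rr,G-.1*Rr[:,2]))
E
```

```text
time: 8.82
position: [0.5007, 0.2069, 0.2234]
orientation: [[0.982, -0.161, 0.099], [-0.188, -0.888, 0.419], [0.02, -0.43, -0.902]]
force: [-0.4, -0.1, -0.9]
width: 0.0855
t 8.82 p [0.5007 0.2069 0.2234] F [-0.4 -0.1 -0.9] w 0.0855 q [-0.01  0.35 -0.29  2.03 -0.51  0.62 -0.06]
[[0.982, -0.161, 0.099], [-0.188, -0.888, 0.419], [0.02, -0.43, -0.902]]
pre travel [-0.28, 1.1, 5.73] turn [0.1657, -0.008, 0.0265] rows>= 1.4
```

```bash
python3 -m jog '{"travel":[[-0.3,1.1,5.7],[-0.3,1.1,5.7],[-0.3,1.1,5.7],[-0.3,1.1,5.7],[-0.3,1.1,5.7]],"turn":[[0.166,-0.008,0.027],[0.166,-0.008,0.027],[0.166,-0.008,0.027],[0.166,-0.008,0.027],[0.166,-0.008,0.027]],"jaw":[-1,-1,-1,-1,-1]}'
python3 - <<'E'
from g import *
st()
G=rackP(-.030,-.001,.085);Rr=rackR(35)
go("G",T(Rr,G))
for n in("side","top"):
    c=robot.capture(n);np.savez(n+"7.npz",**c)
s,t=load("side7"),load("top7")
cv2.imwrite("pics/p7.png",np.hstack([cv2.resize(s["image"][150:230,200:280],None,fx=4.9,fy=4.9,interpolation=2)[:390,:390],cv2.resize(t["image"][170:250,150:230],None,fx=4.9,fy=4.9,interpolation=2)[:390,:390]]))
E
```

```text
time: 9.23
position: [0.5008, 0.2213, 0.1674]
orientation: [[0.979, -0.171, 0.115], [-0.206, -0.805, 0.557], [-0.003, -0.569, -0.823]]
force: [-0.3, 0.1, 1.2]
width: 0.0854
t 9.23 p [0.5008 0.2213 0.1674] F [-0.3  0.1  1.2] w 0.0854 q [ 0.2   0.51 -0.48  2.09 -0.79  0.47  0.28]
[[0.979, -0.171, 0.115], [-0.206, -0.805, 0.557], [-0.003, -0.569, -0.823]]
G travel [0.11, -0.09, 10.08] turn [0.0061, 0.0027, -0.0015] rows>= 2.4
```

View pics/p7.png

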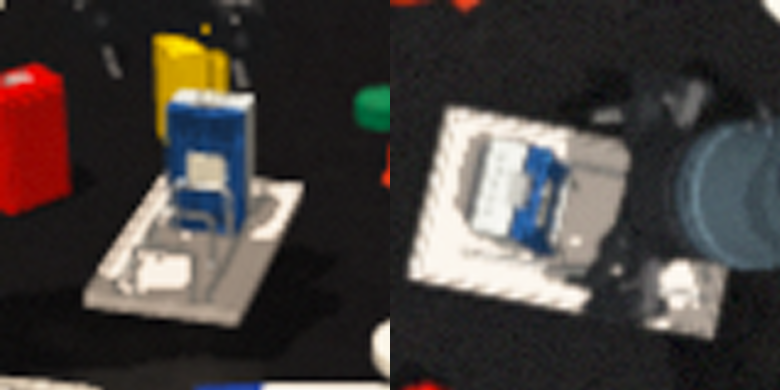

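```bash
python3 -m jog '{"travel":[[0.1,-0.1,2.5],[0.1,-0.1,5],[0.1,-0.1,7],[0.1,-0.1,7],[0.1,-0.1,7]],"turn":[[0.006,0.003,0],[0.006,0.003,0],[0.006,0.003,0],[0.006,0.003,0],[0.006,0.003,0]],"jaw":[-1,-1,-1,-1,-1]}'
python3 - <<'E'
from g import *
st()
G=rackP(-.030,-.001,.085);Rr=rackR(35)
go("G",T(Rr,G))
E
```

```text
time: 9.75
position: [0.5095, 0.2626, 0.1108]
orientation: [[0.979, -0.167, 0.118], [-0.204, -0.801, 0.563], [0.001, -0.575, -0.818]]
force: [0.0, 0.2, 0.2]
width: 0.085
t 9.75 p [0.5095 0.2626 0.1108] F [0.  0.2 0.2] w 0.085 q [ 0.16  0.66 -0.54  2.07 -0.84  0.31  0.34]
[[0.979, -0.167, 0.118], [-0.204, -0.801, 0.563], [0.001, -0.575, -0.818]]
G travel [0.09, 0.19, 3.02] turn [-0.0015, 0.0006, 0.0021] rows>= 0.7
```

```bash
python3 -m jog '{"travel":[[0.05,0.1,1.5],[0.05,0.1,3],[0.05,0.1,3],[0.05,0.1,3],[0.05,0.1,3],[0.05,0.1,3],[0.05,0.1,3],[0.05,0.1,3],[0.05,0.1,3],[0.05,0.1,3]],"turn":[[0,0,0],[0,0,0],[0,0,0],[0,0,0],[0,0,0],[0,0,0],[0,0,0],[0,0,0],[0,0,0],[0,0,0]],"jaw":[-1,-1,-1,-1,1,1,1,1,1,1]}'
python3 - <<'E'
from g import *
st()
G=rackP(-.030,-.001,.085);Rr=rackR(35)
go("G",T(Rr,G))
M=np.linalg.inv(tool())@rackT(-.060); M[0,3]=0; np.save("grasp2.npy",M);print(M.round(4).tolist())
X=tool();Y=X.copy();Y[2,3]+=.14;go("lift",Y)
E
```

```text
time: 10.58
position: [0.5142, 0.2764, 0.0855]
orientation: [[0.978, -0.17, 0.12], [-0.209, -0.8, 0.562], [0.0, -0.575, -0.818]]
force: [-0.8, -2.4, 6.9]
width: 0.0591
t 10.58 p [0.5142 0.2764 0.0855] F [-0.8 -2.4  6.9] w 0.0591 q [ 0.15  0.73 -0.56  2.05 -0.86  0.24  0.37]
[[0.978, -0.17, 0.12], [-0.209, -0.8, 0.562], [0.0, -0.575, -0.818]]
G travel [-0.09, -0.08, 0.12] turn [-0.0019, -0.0017, -0.0017] rows>= 0.0
[[0.0004, -1.0, 0.0023, 0.0], [-0.5752, 0.0017, 0.818, -0.0109], [-0.818, -0.0017, -0.5751, 0.0389], [0.0, 0.0, 0.0, 1.0]]
lift travel [0.01, -8.05, -11.45] turn [0.0, 0.0, 0.0] rows>= 3.4
```

```bash
python3 -m jog '{"travel":[[0,-2,-2.8],[0,-4,-5.7],[0,-6,-8.5],[0,-8.6,-12.2],[0,-8.6,-12.2]],"turn":[[0,0,0],[0,0,0],[0,0,0],[0,0,0],[0,0,0]],"jaw":[1,1,1,1,1]}'
python3 - <<'E'
from g import *
st();M=np.load("grasp2.npy")
H=carT(.175)@np.linalg.inv(M)
go("hover",H);print(H.round(3).tolist())
E
```

```text
time: 11.0
position: [0.5166, 0.2782, 0.2415]
orientation: [[0.978, -0.164, 0.128], [-0.208, -0.799, 0.564], [0.009, -0.578, -0.816]]
force: [1.5, -0.0, -0.7]
width: 0.0593
t 11.0 p [0.5166 0.2782 0.2415] F [ 1.5 -0.  -0.7] w 0.0593 q [ 0.01  0.39 -0.38  2.   -0.76  0.57  0.08]
[[0.978, -0.164, 0.128], [-0.208, -0.799, 0.564], [0.009, -0.578, -0.816]]
hover travel [7.6, 42.78, -25.92] turn [-1.5655, 0.0361, -0.254] rows>= 12.7
[[1.0, 0.01, 0.019, 0.488], [0.021, -0.575, -0.818, -0.226], [0.002, 0.818, -0.575, 0.206], [0.0, 0.0, 0.0, 1.0]]
```

```bash
python3 -m jog '{"travel":[[7.6,42.8,-25.9],[7.6,42.8,-25.9],[7.6,42.8,-25.9],[7.6,42.8,-25.9],[7.6,42.8,-25.9],[7.6,42.8,-25.9],[7.6,42.8,-25.9],[7.6,42.8,-25.9],[7.6,42.8,-25.9],[7.6,42.8,-25.9]],"turn":[[-1.566,0.036,-0.254],[-1.566,0.036,-0.254],[-1.566,0.036,-0.254],[-1.566,0.036,-0.254],[-1.566,0.036,-0.254],[-1.566,0.036,-0.254],[-1.566,0.036,-0.254],[-1.566,0.036,-0.254],[-1.566,0.036,-0.254],[-1.566,0.036,-0.254]],"jaw":[1,1,1,1,1,1,1,1,1,1]}'
python3 - <<'E'
from g import *
st();M=np.load("grasp2.npy")
H=carT(.175)@np.linalg.inv(M)
go("hover",H)
E
```

```text
time: 11.83
position: [0.4901, -0.1392, 0.2067]
orientation: [[0.999, -0.032, 0.01], [-0.02, -0.807, -0.591], [0.027, 0.59, -0.807]]
force: [-0.8, 0.1, -2.0]
width: 0.0594
t 11.83 p [ 0.4901 -0.1392  0.2067] F [-0.8  0.1 -2. ] w 0.0594 q [-0.41  0.44  0.28  2.05  0.68  0.89 -0.68]
[[0.999, -0.032, 0.01], [-0.02, -0.807, -0.591], [0.027, 0.59, -0.807]]
hover travel [-0.08, 6.96, 5.14] turn [-0.3257, 0.0124, -0.0462] rows>= 2.6
```

```bash
python3 -m jog '{"travel":[[-0.1,7,5.1],[-0.1,7,5.1],[-0.1,7,5.1],[-0.1,7,5.1],[-0.1,7,5.1],[-0.1,7,5.1],[-0.1,7,5.1]],"turn":[[-0.326,0.012,-0.046],[-0.326,0.012,-0.046],[-0.326,0.012,-0.046],[-0.326,0.012,-0.046],[-0.326,0.012,-0.046],[-0.326,0.012,-0.046],[-0.326,0.012,-0.046]],"jaw":[1,1,1,1,1,1,1]}'
python3 - <<'E'
from g import *
st();M=np.load("grasp2.npy")
go("hover",carT(.175)@np.linalg.inv(M))
for n in("side","top"):
    c=robot.capture(n);np.savez(n+"8.npz",**c)
s,t=load("side8"),load("top8")
cv2.imwrite("pics/p8.png",np.hstack([cv2.resize(s["image"][200:300,180:280],None,fx=3.9,fy=3.9,interpolation=2)[:390,:390],cv2.resize(t["image"][160:260,290:390],None,fx=3.9,fy=3.9,interpolation=2)[:390,:390]]))
c=label(t["image"],335,380,200,225);d=label(s["image"],195,232,210,250)
print(c,d)
if c and d:print(tri(s,d[0][1],t,c[0][1]))
E
```

```text
time: 12.42
position: [0.4873, -0.224, 0.2058]
orientation: [[1.0, 0.009, 0.017], [0.019, -0.581, -0.814], [0.002, 0.814, -0.581]]
force: [0.2, -0.1, -1.4]
width: 0.059
t 12.42 p [ 0.4873 -0.224   0.2058] F [ 0.2 -0.1 -1.4] w 0.059 q [-0.49  0.59  0.42  2.1   0.99  0.9  -0.9 ]
[[1.0, 0.009, 0.017], [0.019, -0.581, -0.814], [0.002, 0.814, -0.581]]
hover travel [0.03, 0.14, 0.11] turn [-0.0069, 0.0017, -0.0012] rows>= 0.1
[(np.int32(7801), array([355.4 , 210.46]), ((167.5, 86.5), (95.0, 87.0), 90.0))] [(np.int32(3334), array([199.29, 219.5 ]), ((38.29696273803711, 82.85773468017578), (32.53392028808594, 122.67231750488281), 3.012787342071533)), (np.int32(6774), array([213.14, 226.25]), ((148.0, 133.5), (59.0, 120.0), 90.0))]
(array([ 0.47143069, -0.25084467,  0.23476902]), np.float64(0.02875792532894594))
```

View pics/p8.png

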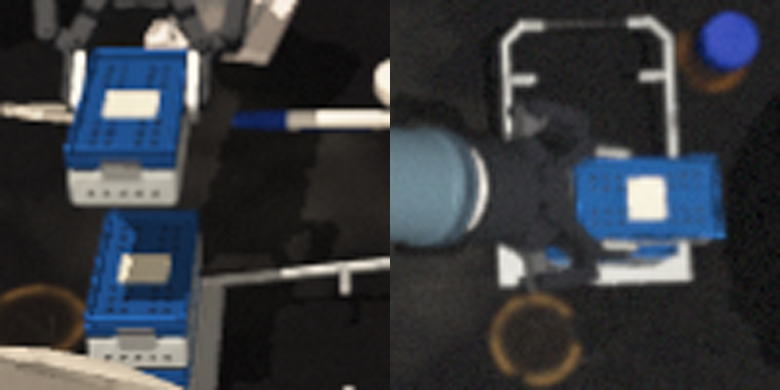

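```bash
python3 - <<'E'
from g import *
s,t=load("side8"),load("top8")
P,e=tri(s,(213.14,226.25),t,(355.4,210.46));print(P,e)
d=np.array([.488,-.2503,.0927])-P; d[2]+=.040
print("remaining to seat (world mm)",d*1000)
R=tool()[:3,:3]
down=-d[2]-.016
print("travel cm",R.T@np.array([d[0],d[1],-down])*100)
E
```

```text
[ 0.48747866 -0.25200435  0.21492779] 0.001328453366197805
remaining to seat (world mm) [  0.52133976   1.70434973 -82.22778696]
travel cm [ 0.04064675 -5.4924986   3.70456079]
```

```bash
python3 -m jog '{"travel":[[0.04,-1.2,0.8],[0.04,-2.6,1.8],[0.04,-4,2.7],[0.04,-5.2,3.5],[0.04,-5.5,3.7],[0.04,-5.5,3.7],[0.04,-5.5,3.7]],"turn":[[-0.007,0.002,-0.001],[-0.007,0.002,-0.001],[-0.007,0.002,-0.001],[-0.007,0.002,-0.001],[-0.007,0.002,-0.001],[-0.007,0.002,-0.001],[-0.007,0.002,-0.001]],"jaw":[1,1,1,1,1,1,1]}'
python3 - <<'E'
from g import *
st()
for n in("side","top"):
    c=robot.capture(n);np.savez(n+"9.npz",**c)
s,t=load("side9"),load("top9")
cv2.imwrite("pics/p9.png",np.hstack([cv2.resize(s["image"][210:310,180:280],None,fx=3.9,fy=3.9,interpolation=2)[:390,:390],cv2.resize(t["image"][160:260,290:390],None,fx=3.9,fy=3.9,interpolation=2)[:390,:390]]))
c=label(t["image"],335,370,203,225);d=label(s["image"],202,229,238,265)
print(c,d)
if c and d:
    P,e=tri(s,d[0][1],t,c[0][1]);print(P,e);D=np.array([.488,-.2503,.1327])-P;print(D*1000);print("travel",tool()[:3,:3].T@D*100)
E
```

```text
time: 13.1
position: [0.4872, -0.223, 0.1397]
orientation: [[1.0, 0.011, 0.018], [0.021, -0.573, -0.82], [0.001, 0.82, -0.573]]
force: [-0.2, -0.2, -1.2]
width: 0.0595
t 13.1 p [ 0.4872 -0.223   0.1397] F [-0.2 -0.2 -1.2] w 0.0595 q [-0.49  0.75  0.41  2.11  1.03  0.81 -1.05]
[[1.0, 0.011, 0.018], [0.021, -0.573, -0.82], [0.001, 0.82, -0.573]]
[(np.int32(7007), array([350.1 , 213.47]), ((125.2326889038086, 86.44584655761719), (91.11177062988281, 82.08493041992188), 88.21009063720703))] [(np.int32(6698), array([214.96, 249.56]), ((106.5, 96.0), (62.0, 117.0), 90.0))]
[ 0.48754804 -0.25095551  0.14945901] 0.0014616548398644308
[  0.4519568    0.65550721 -16.7590143 ]
travel [ 0.04352937 -1.41064007  0.90729539]
```

View pics/p9.png

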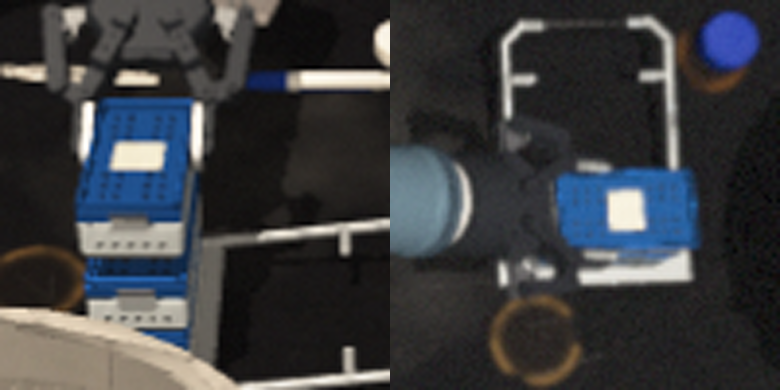

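```bash
python3 -m jog '{"travel":[[0.04,-0.5,0.3],[0.04,-0.9,0.56],[0.04,-1.1,0.7],[0.04,-1.18,0.76],[0.04,-1.18,0.76],[0.04,-1.18,0.76]],"turn":[[0,0,0],[0,0,0],[0,0,0],[0,0,0],[0,0,0],[0,0,0]],"jaw":[1,1,1,1,1,1]}'
python3 - <<'E'
from g import *
st()
E
python3 -m jog '{"travel":[[0,-0.08,0.06],[0,-0.16,0.12],[0,-0.25,0.17],[0,-0.25,0.17],[0,-0.25,0.17]],"turn":[[0,0,0],[0,0,0],[0,0,0],[0,0,0],[0,0,0]],"jaw":[1,1,1,1,1]}'
python3 - <<'E'
from g import *
st();print(np.round(robot.observe()["ft_torque"],2))
for n in("side","top"):
    c=robot.capture(n);np.savez(n+"10.npz",**c)
s,t=load("side10"),load("top10")
c=label(t["image"],333,370,203,227);d=label(s["image"],202,229,238,272)
print(c,d)
if c and d:
    P,e=tri(s,d[0][1],t,c[0][1]);print(P,e);D=np.array([.488,-.2503,.1327])-P;print(D*1000)
E
```

```text
time: 13.7
position: [0.4872, -0.2224, 0.1249]
orientation: [[1.0, 0.012, 0.018], [0.022, -0.572, -0.82], [-0.0, 0.82, -0.573]]
force: [-0.3, -0.1, -1.7]
width: 0.0591
t 13.7 p [ 0.4872 -0.2224  0.1249] F [-0.3 -0.1 -1.7] w 0.0591 q [-0.49  0.78  0.41  2.1   1.04  0.8  -1.08]
[[1.0, 0.012, 0.018], [0.022, -0.572, -0.82], [-0.0, 0.82, -0.573]]
time: 14.12
position: [0.4874, -0.2224, 0.1226]
orientation: [[1.0, 0.012, 0.018], [0.021, -0.571, -0.82], [0.0, 0.821, -0.572]]
force: [-1.5, 2.6, 4.8]
width: 0.0594
t 14.12 p [ 0.4874 -0.2224  0.1226] F [-1.5  2.6  4.8] w 0.0594 q [-0.49  0.79  0.41  2.1   1.04  0.79 -1.08]
[[1.0, 0.012, 0.018], [0.021, -0.571, -0.82], [0.0, 0.821, -0.572]]
[ 0.48  0.18 -0.27]
[(np.int32(6971), array([348.66, 214.16]), ((128.05816650390625, 92.80853271484375), (91.88706970214844, 81.83032989501953), 87.45519256591797))] [(np.int32(6708), array([215.5, 255.2]), ((111.0, 141.5), (63.0, 112.0), 90.0))]
[ 0.48771608 -0.25026423  0.13245768] 0.001492646824394964
[ 0.28391916 -0.03577259  0.24232287]
```

```bash
python3 -m jog '{"travel":[[0,-0.08,0.05],[0,-0.08,0.05],[0,-0.08,0.05],[0,0,0],[0,0,0],[0,0,0],[0,0,0],[0,0,0],[0,0,0]],"turn":[[0,0,0],[0,0,0],[0,0,0],[0,0,0],[0,0,0],[0,0,0],[0,0,0],[0,0,0],[0,0,0]],"jaw":[1,1,1,1,-1,-1,-1,-1,-1]}'
python3 -m jog '{"travel":[[0,0,-2],[0,0,-5],[0,0,-9],[0,-4,-13],[0,-8,-15],[0,-8,-15]],"turn":[[0,0,0],[0,0,0],[0,0,0],[0,0,0],[0,0,0],[0,0,0]],"jaw":[-1,-1,-1,-1,-1,-1]}'
python3 - <<'E'
from g import *
st()
for n in("side","top"):
    c=robot.capture(n);np.savez(n+"11.npz",**c)
s,t=load("side11"),load("top11")
cv2.imwrite("pics/p11.png",np.hstack([cv2.resize(s["image"][220:320,190:290],None,fx=3.9,fy=3.9,interpolation=2)[:390,:390],cv2.resize(t["image"][160:260,290:390],None,fx=3.9,fy=3.9,interpolation=2)[:390,:390]]))
c=label(t["image"],333,370,203,227);d=label(s["image"],202,229,238,272)
print(c,d)
if c and d:
    P,e=tri(s,d[0][1],t,c[0][1]);print(P,e);D=np.array([.488,-.2503,.1327])-P;print(D*1000)
E
```

```text
time: 14.97
position: [0.4873, -0.2223, 0.1219]
orientation: [[1.0, 0.012, 0.018], [0.021, -0.573, -0.82], [0.0, 0.82, -0.573]]
force: [0.6, 0.1, -0.2]
width: 0.0853
time: 15.47
position: [0.4844, -0.0472, 0.1402]
orientation: [[1.0, 0.015, 0.023], [0.028, -0.577, -0.816], [0.001, 0.817, -0.577]]
force: [-0.5, 0.5, -0.2]
width: 0.0852
t 15.47 p [ 0.4844 -0.0472  0.1402] F [-0.5  0.5 -0.2] w 0.0852 q [-0.7   0.74  0.26  2.    0.78  1.06 -1.06]
[[1.0, 0.015, 0.023], [0.028, -0.577, -0.816], [0.001, 0.817, -0.577]]
[(np.int32(7031), array([348.42, 214.17]), ((126.44475555419922, 92.8984603881836), (91.97982025146484, 81.39990234375), 88.02507019042969))] [(np.int32(6816), array([215.43, 255.27]), ((110.0, 141.5), (63.0, 114.0), 90.0))]
[ 0.48760696 -0.24970987  0.13185377] 0.0018288365277958803
[ 0.39303838 -0.5901282   0.84622644]
```

View pics/p11.png

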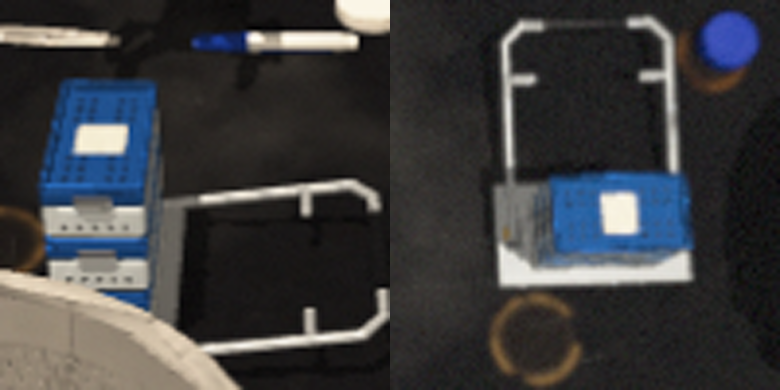

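```bash
python3 - <<'E'
from g import *
s,t=load("side0"),load("top0")
A=tri(s,(195+637/7-.4,255+132/7-.4),t,(300+177/6-.4,155+68/6-.4));B=tri(s,(195+654/7-.4,255+274/7-.4),t,(300+306/6-.4,155+65/6-.4))
print(A,B,(A[0]+B[0])/2,np.linalg.norm(A[0]-B[0]))
for n,pt,ps in (("pinL",(165,152),(515,140)),("pinR",(323,147),(520,312))):
    print(n,tri(s,(195+ps[0]/7-.4,255+ps[1]/7-.4),t,(300+pt[0]/6-.4,155+pt[1]/6-.4)))
# bail swing
g=(A[0]+B[0])/2
print("r",np.hypot(g[0]-.4885,g[2]-.018),"ang",np.arctan2(g[0]-.4885,g[2]-.018))
R=carR(0,1.2)
print("down pose R",R.round(3).tolist())
go("above grip",T(R,np.array([.66,-.248,.20])))
E
```

```text
(array([ 0.65716819, -0.21300478,  0.04862483]), np.float64(0.0017671115101055256)) (array([ 0.65926207, -0.28316706,  0.0468637 ]), np.float64(9.853132012702856e-05)) [ 0.65821513 -0.24808592  0.04774427] 0.07021560449291651
pinL (array([ 0.61289016, -0.20642105,  0.03807471]), np.float64(0.0017500669891018586))
pinR (array([ 0.61477492, -0.29224798,  0.03746184]), np.float64(0.001806619974617609))
r 0.17230190810598586 ang 1.397298441474335
down pose R [[1.0, 0.021, 0.0], [0.021, -1.0, -0.0], [0.0, 0.0, -1.0]]
above grip travel [17.01, 16.59, 13.21] turn [0.9584, -0.0022, 0.007] rows>= 7.7
```

```bash
python3 -m jog '{"travel":[[0,3.3,-2.3],[17,21.5,9.7],[17,21.5,9.7],[17,21.5,9.7],[17,21.5,9.7],[17,21.5,9.7],[17,21.5,9.7],[17,21.5,9.7],[17,21.5,9.7],[17,21.5,9.7]],"turn":[[0.1,0,0],[0.958,-0.002,0.007],[0.958,-0.002,0.007],[0.958,-0.002,0.007],[0.958,-0.002,0.007],[0.958,-0.002,0.007],[0.958,-0.002,0.007],[0.958,-0.002,0.007],[0.958,-0.002,0.007],[0.958,-0.002,0.007]],"jaw":[-1,-1,-1,-1,-1,-1,-1,-1,-1,-1]}'
python3 - <<'E'
from g import *
st()
go("above",T(carR(0,1.2),np.array([.658,-.248,.12])))
E
```

```text
time: 16.4
position: [0.656, -0.2648, 0.2638]
orientation: [[1.0, 0.0, 0.003], [0.0, -1.0, -0.007], [0.003, 0.007, -1.0]]
force: [-1.1, -0.1, -1.1]
width: 0.0854
t 16.4 p [ 0.656  -0.2648  0.2638] F [-1.1 -0.1 -1.1] w 0.0854 q [ 0.3   0.63  0.03  1.36 -0.01  1.15  0.33]
[[1.0, 0.0, 0.003], [0.0, -1.0, -0.007], [0.003, 0.007, -1.0]]
above travel [0.16, -1.78, 14.37] turn [0.0068, -0.0025, -0.0208] rows>= 3.5
```

```bash
python3 -m jog '{"travel":[[0.15,-1.8,4],[0.15,-1.8,8],[0.15,-1.8,12],[0.15,-1.8,15],[0.15,-1.8,15],[0.15,-1.8,15]],"turn":[[0.007,-0.0025,-0.021],[0.007,-0.0025,-0.021],[0.007,-0.0025,-0.021],[0.007,-0.0025,-0.021],[0.007,-0.0025,-0.021],[0.007,-0.0025,-0.021]],"jaw":[-1,-1,-1,-1,-1,-1]}'
python3 - <<'E'
from g import *
st()
go("grip",T(carR(0,1.2),np.array([.658,-.248,.046])))
for n in("side","top"):
    c=robot.capture(n);np.savez(n+"12.npz",**c)
s,t=load("side12"),load("top12")
cv2.imwrite("pics/p12.png",np.hstack([cv2.resize(s["image"][220:320,210:310],None,fx=3.9,fy=3.9,interpolation=2)[:390,:390],cv2.resize(t["image"][130:230,290:390],None,fx=3.9,fy=3.9,interpolation=2)[:390,:390]]))
E
```

```text
time: 16.9
position: [0.6574, -0.2351, 0.1114]
orientation: [[0.999, 0.035, -0.006], [0.035, -0.999, 0.004], [-0.006, -0.005, -1.0]]
force: [0.6, -0.4, 0.3]
width: 0.0854
t 16.9 p [ 0.6574 -0.2351  0.1114] F [ 0.6 -0.4  0.3] w 0.0854 q [ 0.28  0.78  0.    1.48 -0.01  0.89  0.32]
[[0.999, 0.035, -0.006], [0.035, -0.999, 0.004], [-0.006, -0.005, -1.0]]
grip travel [0.06, 1.32, 6.54] turn [-0.0045, 0.0056, 0.0143] rows>= 1.6
```

View pics/p12.png

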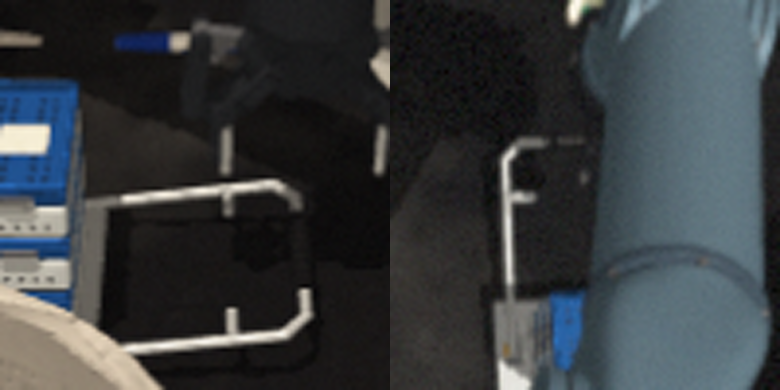

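```bash
python3 -m jog '{"travel":[[0.06,0.8,2],[0.06,1.25,4.5],[0.06,1.25,6.5],[0.06,1.25,6.5],[0.06,1.25,6.5]],"turn":[[-0.004,0.005,0.014],[-0.004,0.005,0.014],[-0.004,0.005,0.014],[-0.004,0.005,0.014],[-0.004,0.005,0.014]],"jaw":[-1,-1,-1,-1,-1]}'
python3 - <<'E'
from g import *
st()
go("grip",T(carR(0,1.2),np.array([.658,-.248,.046])))
for n in("side","top"):
    c=robot.capture(n);np.savez(n+"13.npz",**c)
s,t=load("side13"),load("top13")
cv2.imwrite("pics/p13.png",cv2.resize(s["image"][220:320,210:310],None,fx=5.9,fy=5.9,interpolation=2))
E
```

```text
time: 17.42
position: [0.6612, -0.2474, 0.0496]
orientation: [[1.0, 0.022, 0.006], [0.022, -1.0, -0.0], [0.006, 0.0, -1.0]]
force: [0.1, 0.3, 0.3]
width: 0.0856
t 17.42 p [ 0.6612 -0.2474  0.0496] F [0.1 0.3 0.3] w 0.0856 q [ 0.29  0.87  0.01  1.48 -0.01  0.79  0.32]
[[1.0, 0.022, 0.006], [0.022, -1.0, -0.0], [0.006, 0.0, -1.0]]
grip travel [-0.32, 0.06, 0.36] turn [0.0005, -0.0056, 0.0007] rows>= 0.1
```

View pics/p13.png

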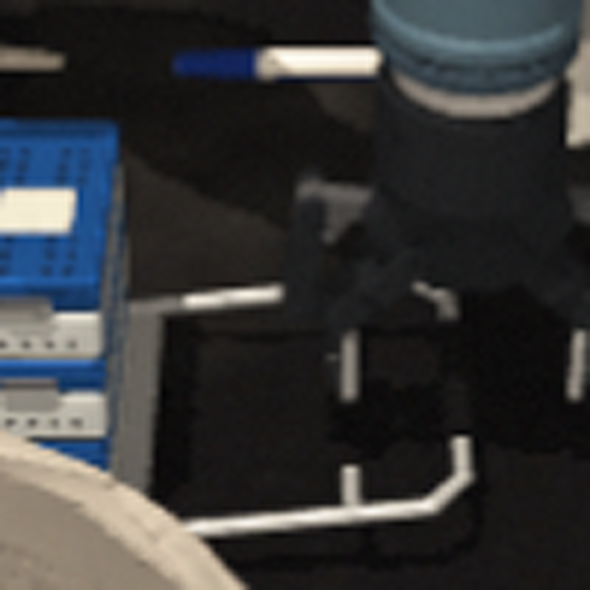

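```bash
python3 -m jog '{"travel":[[-0.2,0,0.2],[-0.2,0,0.2],[-0.2,0,0.2],[-0.2,0,0.2],[-0.2,0,0.2],[-0.2,0,0.2],[-0.2,0,0.2],[-0.2,0,0.2],[-0.2,0,0.2],[-0.2,0,0.2]],"turn":[[0,-0.005,0],[0,-0.005,0],[0,-0.005,0],[0,-0.005,0],[0,-0.005,0],[0,-0.005,0],[0,-0.005,0],[0,-0.005,0],[0,-0.005,0],[0,-0.005,0]],"jaw":[0,0.5,1,1,1,1,1,1,1,1]}'
python3 - <<'E'
from g import *
st()
a0=np.arctan2(tool()[0,3]-.4885,.046-.018)
print(a0)
E
```

```text
time: 18.35
position: [0.6593, -0.2471, 0.0462]
orientation: [[1.0, 0.022, 0.001], [0.022, -1.0, -0.0], [0.001, 0.0, -1.0]]
force: [3.5, -0.0, 0.6]
width: 0.0103
t 18.35 p [ 0.6593 -0.2471  0.0462] F [ 3.5 -0.   0.6] w 0.0103 q [ 0.29  0.87  0.01  1.48 -0.01  0.79  0.32]
[[1.0, 0.022, 0.001], [0.022, -1.0, -0.0], [0.001, 0.0, -1.0]]
1.4082960146746424
```

```bash
python3 -m jog '{"travel":[[-0.24,0,-1.18],[-0.57,0,-2.35],[-0.97,0,-3.5],[-1.45,0,-4.6],[-2.01,0,-5.67],[-2.01,0,-5.67]],"turn":[[0,0,0],[0,0,0],[0,0,0],[0,0,0],[0,0,0],[0,0,0]],"jaw":[1,1,1,1,1,1]}'
python3 - <<'E'
from g import *
st()
p=tool()[:3,3];d=p-np.array([.4887,0,.018]);print("r",np.hypot(d[0],d[2]),"a",np.arctan2(d[0],d[2]))
E
```

```text
time: 18.85
position: [0.6406, -0.2476, 0.1056]
orientation: [[1.0, 0.022, 0.005], [0.022, -1.0, -0.001], [0.005, 0.001, -1.0]]
force: [7.2, 0.7, 4.2]
width: 0.01
t 18.85 p [ 0.6406 -0.2476  0.1056] F [7.2 0.7 4.2] w 0.01 q [ 0.3   0.76  0.01  1.53 -0.01  0.85  0.33]
[[1.0, 0.022, 0.005], [0.022, -1.0, -0.001], [0.005, 0.001, -1.0]]
r 0.1753718155265972 a 1.0474671877537383
```

```bash
python3 -m jog '{"travel":[[-0.7,0,-1.16],[-1.5,0,-2.29],[-2.4,0,-3.34],[-3.4,0,-4.3],[-4.5,0,-5.2],[-5.65,0,-6.0],[-5.65,0,-6.0]],"turn":[[0,0,0],[0,0,0],[0,0,0],[0,0,0],[0,0,0],[0,0,0],[0,0,0]],"jaw":[1,1,1,1,1,1,1]}'
python3 - <<'E'
from g import *
st()
p=tool()[:3,3];d=p-np.array([.4887,0,.018]);print("r",np.hypot(d[0],d[2]),"a",np.arctan2(d[0],d[2]))
E
```

```text
time: 19.43
position: [0.5875, -0.2487, 0.1679]
orientation: [[1.0, 0.022, 0.013], [0.022, -1.0, -0.002], [0.013, 0.002, -1.0]]
force: [9.9, 1.5, 12.8]
width: 0.0099
t 19.43 p [ 0.5875 -0.2487  0.1679] F [ 9.9  1.5 12.8] w 0.0099 q [ 0.33  0.6   0.    1.65 -0.01  0.87  0.36]
[[1.0, 0.022, 0.013], [0.022, -1.0, -0.002], [0.013, 0.002, -1.0]]
r 0.1794808724505508 a 0.5828208191590586
```

```bash
python3 -m jog '{"travel":[[-1.1,0,-0.95],[-2.3,0,-1.61],[-3.6,0,-2.18],[-4.9,0,-2.64],[-4.9,0,-2.64]],"turn":[[0,0,0],[0,0,0],[0,0,0],[0,0,0],[0,0,0]],"jaw":[1,1,1,1,1]}'
python3 - <<'E'
from g import *
st()
p=tool()[:3,3];d=p-np.array([.487,0,.028]);print("r",np.hypot(d[0],d[2]),"a",np.arctan2(d[0],d[2]))
for n in("side","top"):
    c=robot.capture(n);np.savez(n+"14.npz",**c)
s,t=load("side14"),load("top14")
cv2.imwrite("pics/p14.png",cv2.resize(s["image"][200:310,180:290],None,fx=5.4,fy=5.4,interpolation=2))
E
```

```text
time: 19.85
position: [0.5362, -0.2499, 0.1933]
orientation: [[1.0, 0.022, 0.009], [0.022, -1.0, -0.001], [0.009, 0.001, -1.0]]
force: [5.7, 3.6, 16.5]
width: 0.0095
t 19.85 p [ 0.5362 -0.2499  0.1933] F [ 5.7  3.6 16.5] w 0.0095 q [ 0.36  0.5   0.01  1.76 -0.01  0.87  0.39]
[[1.0, 0.022, 0.009], [0.022, -1.0, -0.001], [0.009, 0.001, -1.0]]
r 0.1724402826983828 a 0.28923015522623563
```

View pics/p14.png

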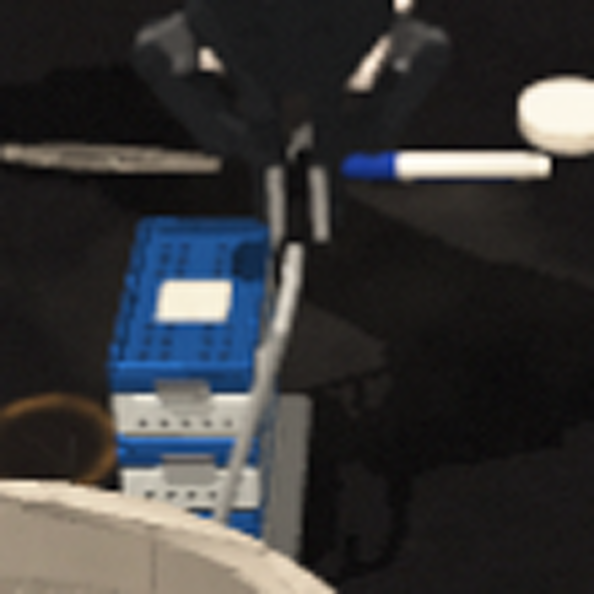

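```bash
python3 -m jog '{"travel":[[-1.15,0,-0.5],[-2.5,0,-0.8],[-3.7,0,-0.95],[-4.3,0,-1.0],[-4.3,0,-1.0]],"turn":[[0,0,0],[0,0,0],[0,0,0],[0,0,0],[0,0,0]],"jaw":[1,1,1,1,1]}'
python3 - <<'E'
from g import *
st()
E
python3 -m jog '{"travel":[[-0.3,0,0],[-0.6,0,0],[-0.6,0,0],[-0.6,0,0]],"turn":[[0,0,0],[0,0,0],[0,0,0],[0,0,0]],"jaw":[1,1,1,1]}'
python3 - <<'E'
from g import *
st()
for n in("side","top"):
    c=robot.capture(n);np.savez(n+"15.npz",**c)
s,t=load("side15"),load("top15")
cv2.imwrite("pics/p15.png",cv2.resize(s["image"][200:310,180:290],None,fx=5.4,fy=5.4,interpolation=2))
E
```

```text
time: 20.37
position: [0.4913, -0.2509, 0.2016]
orientation: [[1.0, 0.021, 0.004], [0.021, -1.0, -0.001], [0.004, 0.001, -1.0]]
force: [1.3, 2.3, 16.8]
width: 0.0096
t 20.37 p [ 0.4913 -0.2509  0.2016] F [ 1.3  2.3 16.8] w 0.0096 q [ 0.39  0.43  0.01  1.85 -0.    0.85  0.42]
[[1.0, 0.021, 0.004], [0.021, -1.0, -0.001], [0.004, 0.001, -1.0]]
time: 20.7
position: [0.4879, -0.251, 0.2016]
orientation: [[1.0, 0.023, 0.007], [0.023, -1.0, -0.001], [0.007, 0.002, -1.0]]
force: [6.1, 1.7, 14.8]
width: 0.0092
t 20.7 p [ 0.4879 -0.251   0.2016] F [ 6.1  1.7 14.8] w 0.0092 q [ 0.39  0.43  0.01  1.86 -0.01  0.85  0.42]
[[1.0, 0.023, 0.007], [0.023, -1.0, -0.001], [0.007, 0.002, -1.0]]
```

View pics/p15.png

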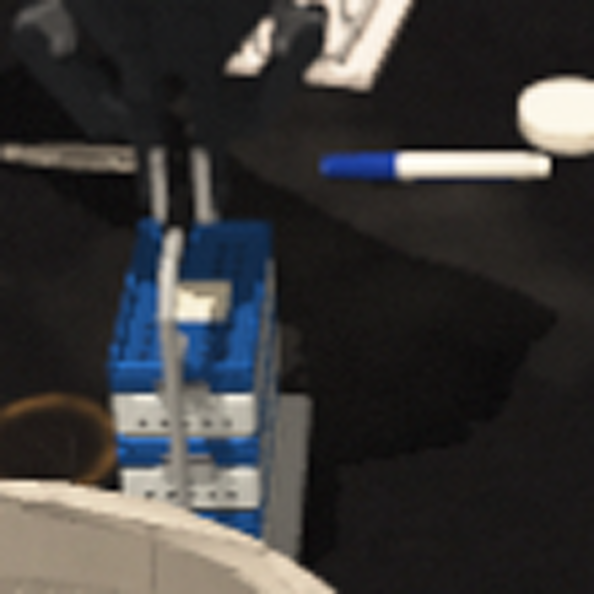

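```bash
python3 -m jog '{"travel":[[-0.2,0,-0.1],[-0.4,0,-0.1],[-0.4,0,-0.1],[-0.4,0,-0.1]],"turn":[[0,0,0],[0,0,0],[0,0,0],[0,0,0]],"jaw":[1,1,1,1]}'
python3 - <<'E'
from g import *
st()
E
```

```text
time: 21.13
position: [0.4873, -0.2509, 0.2022]
orientation: [[1.0, 0.024, 0.014], [0.024, -1.0, -0.003], [0.014, 0.003, -1.0]]
force: [18.5, 0.2, -2.0]
width: 0.0096
t 21.13 p [ 0.4873 -0.2509  0.2022] F [18.5  0.2 -2. ] w 0.0096 q [ 0.39  0.42  0.    1.87 -0.01  0.84  0.42]
[[1.0, 0.024, 0.014], [0.024, -1.0, -0.003], [0.014, 0.003, -1.0]]
```

```bash
python3 -m jog '{"travel":[[0,0,0],[0,0,0],[0,0,0],[0,0,0],[0,0,0]],"turn":[[0,0,0],[0,0,0],[0,0,0],[0,0,0],[0,0,0]],"jaw":[0,-1,-1,-1,-1]}'
python3 -m jog '{"travel":[[0.3,0,-1.5],[0.3,0,-4],[0.3,0,-8],[0.3,0,-12],[-5,8,-16],[-5,14,-16],[-5,14,-16]],"turn":[[0,0,0],[0,0,0],[0,0,0],[0,0,0],[0,0,0],[0,0,0],[0,0,0]],"jaw":[-1,-1,-1,-1,-1,-1,-1]}'
python3 - <<'E'
from g import *
st()
for n in("side","top"):
    c=robot.capture(n);np.savez(n+"16.npz",**c);cv2.imwrite(f"pics/{n}16.png",c["image"])
s,t=load("side16"),load("top16")
cv2.imwrite("pics/p16.png",np.hstack([cv2.resize(s["image"][200:300,180:280],None,fx=3.9,fy=3.9,interpolation=2)[:390,:390],cv2.resize(t["image"][160:260,290:390],None,fx=3.9,fy=3.9,interpolation=2)[:390,:390]]))
E
```

```text
time: 21.55
position: [0.4789, -0.251, 0.1995]
orientation: [[1.0, 0.021, -0.003], [0.021, -1.0, 0.001], [-0.003, -0.001, -1.0]]
force: [-0.1, 0.9, 0.0]
width: 0.0702
time: 22.13
position: [0.4406, -0.363, 0.3552]
orientation: [[1.0, 0.023, 0.0], [0.023, -1.0, -0.001], [0.0, 0.001, -1.0]]
force: [1.1, -0.8, -0.3]
width: 0.0851
t 22.13 p [ 0.4406 -0.363   0.3552] F [ 1.1 -0.8 -0.3] w 0.0851 q [ 0.55  0.31  0.08  1.64 -0.03  1.2   0.66]
[[1.0, 0.023, 0.0], [0.023, -1.0, -0.001], [0.0, 0.001, -1.0]]
```

View pics/p16.png

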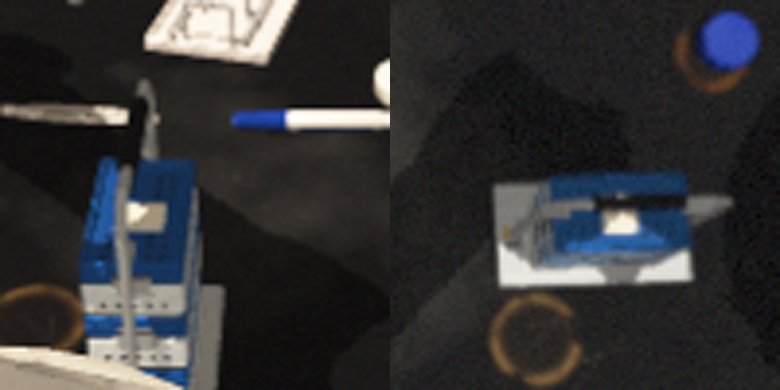

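View pics/top16.png

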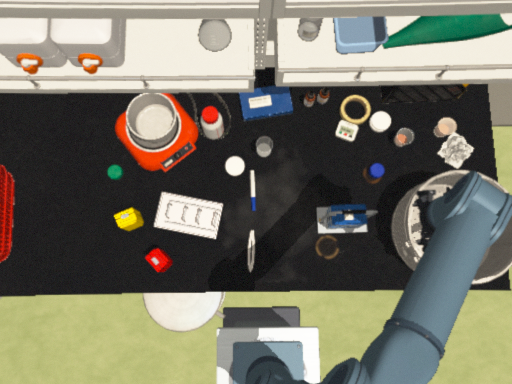

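```bash
python3 - <<'E'
from g import *
s,t=load("side16"),load("top16")
cv2.imwrite("pics/p17.png",np.hstack([cv2.resize(s["image"][210:270,190:250],None,fx=6.6,fy=6.6,interpolation=2)[:396,:396],cv2.resize(t["image"][190:250,320:380],None,fx=6.6,fy=6.6,interpolation=2)[:396,:396]]))
print(tri(s,(213.6,233),t,(354.1,211.6)),plane(t,[(354.1,211.6)],.191))
print(proj(t,[[.4882,-.2515,.191]]),proj(s,[[.4882,-.2515,.191]]))
E
```

```text
(array([ 0.4870593 , -0.25221914,  0.19677273]), np.float64(0.0006071233249190046)) [[ 0.48813762 -0.25347354  0.191     ]]
[[353.4138512  211.58543457]] [[214.43315984 234.91061937]]
```

View pics/p17.png

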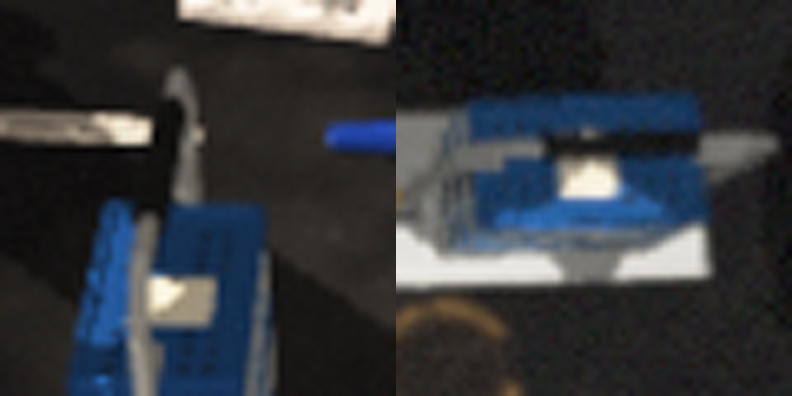

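```bash
python3 - <<'E'
from bench import robot
print(robot.close_job())
E
```

```text
the job is handed in; nothing more can be done
None
```

Both cassettes now lie flat on the base cassette, lids up, and the bail handle is up at its stop. I handed the job in at about 22 s on the robot's clock, with the arm clear of everything.

- **Stack:** I laid the front cassette on the base first, then the rear one on top. Measured with the gripper clear, each lid stood 39.9 mm and 39.2 mm above the one below, against the 40 mm nested pitch. A cassette riding on a rim would show 46 mm. Sideways, the second cassette sits about 1.4 mm off the base cassette along its length, just within the 1.5 mm play. The top one is within 0.6 mm of the second.
- **Bail:** It stopped moving while the push on it rose from 6 to 18.5 N. After release the sleeve measured x = 0.487–0.488 m, against a hinge at about 0.4885 m.
- **Disagreement:** During the swing the held radius drifted from the circle I had first fitted, with up to 17 N on the wrist, and I adjusted the path. The sleeve's measured height afterwards was 197 mm, not 191 mm. I put that down to picking a blurred sleeve in the image plus about 3 mm of camera height bias.
- **Other objects:** In the last top view the other things on the bench are where they started; I judged that by eye, without measuring each one.

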